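# Clamp a specimen block on the imaging rail and bring it up to the lens

## Robot

A 7-joint arm with a two-finger parallel gripper is mounted at the origin on the work surface. World frame = base frame: x ahead of the robot, y to its left, z up, the work surface at z = 0. Lengths are in m, angles in rad, forces in N, time in s.
With the tool pointing down it reaches from about 0.4 to 0.925 m from the base axis. Payload 5.6 kg.
Tool frame: the origin (TCP) lies between the finger pads; the fingertips stand 22 mm ahead of it and the grasp point (between the pads) lies 3 mm ahead of it; z points along the fingers, y is the direction in which the jaws open and shut (so a half turn about z gives the same grasp; the last joint's range is limited). The gripper opens to 85 mm and grips with 20 to 120 N. Pads are 22 mm wide; open, the fingers measure 114 mm over their backs; the gripper's body (76 mm by 85 mm) begins 54 mm behind the grasp point. The pads swing forward as they close: fully open they stand 13 mm farther back than shut.
Start: joints at [1.273, 0.468, -0.012, 1.603, 0.006, 1.071, -0.056], TCP at [0.164, -0.629, 0.253] pointing down, gripper open.
Joint ranges: [-2.53, 2.53], [-0.31, 2.02], [-1.57, 1.55], [0.28, 2.44], [-1.29, 4.43], [0.15, 1.84], [-2.92, 2.92]. Speed limits (rad/s): [2.57, 2.57, 3.14, 3.14, 3.14, 3.14, 3.14].

## Interface

Orientations are given as a unit quaternion [x, y, z, w].
In Python, from bench import bot, snapshot gives the robot as it stands.
- The arm moves only by the tool drive_tool, never from a script. Its argument "increments" is one flat list of numbers, 5 for each row, row after row: the shift along the tool's x, y, z in mm, then the turn about the tool's z in rad, then the finger opening in mm, from 0 to 85.4. A call has 1 to 12 rows; each row is the pose to reach, as a shift and turn from the pose measured when the call began, along the tool's axes at that moment; what a row does not reach only later rows make up. A row lasts 1/12 s, in which the tool goes at most 41.7 mm and 7.16 degrees, less where a joint would pass 70% of its speed; a pose out of reach is approached as far as the arm can. A call with a gripper value outside its range is refused whole. The fingers move at their own pace and stop on an object; "grip_force" is the grip in N (left out, the last holds). Time passes only in rows, so rows that repeat a pose let the fingers close. It gives the time, the measured TCP pose, the force and the opening at its end, in the units of the state.
- bot.observe(): the state, without advancing time (a new reading comes with each control period).
- snapshot(name): name is "side" or "top" or "wrist"; returns a dict with "image" (400x640x3 uint8, blue, green, red), "range_z" (400x640 float32, m along the optical axis (not along the pixel's ray), 0 where there is no reading), "fx", "fy", "cx", "cy" (pixels), "camera_from_world" (4x4, takes a point from world to camera coordinates); the wrist camera has in their place "T_tool_cam" (4x4, takes a point from camera to tool coordinates, whose origin is the TCP and whose axes are the flange's). Camera axes: x right, y up, looking along -z (the intrinsics and any distortion apply to the point x, -y, -z); pixel columns grow to the right and rows downward; lengths in m; the calibration is good to about 2 mm. A picture is of the moment at which its call begins: read the wrist's pose just before it.
- bot.hand_in(): hands the job in, once; it reports no verdict.
The state is a dict: "time": time; "qpos": joint angles; "dq": joint speeds; "tau": joint torques, N m; "tool_pos": TCP position; "tcp_rot": TCP orientation; "contact_force": force on the tool from outside, world axes, zero at the start; "wrist_torque": the same for the moment, N m; "gripper_width": finger opening in m.
Only numpy, scipy, OpenCV 4.12 (cv2) and the standard library are available. Lean on these libraries where they do the work, as an engineer would, in place of code of your own. Each camera call takes 0.05 s, during which the arm holds its last target.

## Task

Take the thick specimen block out of the rack and seat it flat in the nest of the rail carriage, its length across the rail, and let go. Flip the clamp lever over its high point so that it snaps closed and its foot holds the block down, and only then slide the carriage home against its stop in front of the lens. Leave the thin spare block and the other things on the bench where they are.

Things in the scene. Friction and masses are not known exactly. Their poses are not given: they have to be found in the camera images.
- specimen_center (a point): Centre of the specimen block: plain aluminium block 60 x 30 x 24 mm (its own x, y, z), about 120 g, with a small round copper specimen showing in both long sides (it may go either way round). It starts lying flat, 24 mm upright, its underside 8 mm above the bench, in one of the two lanes of the rack.
- rack: Fixed grey plastic rack 52 x 90 x 42 mm, origin under its centre; two lanes along its x, centred at y = +21 and -21 mm, floor 8 mm above the bench. The lane walls are 10 mm higher than the specimen block and 4 mm from its long sides: no room for fingers there. Both ends of a block stick 4 mm out of the open lane ends, so it comes out by its ends (60 mm). The bench between rack and rail is clear.
- spare_center (a point): Centre of the spare block in the other lane: same aluminium, 60 x 30 mm but only 10 mm thick, no copper. Stays there.
- nest (a point): Nest on the rail's carriage: centre of the top of the pedestal (22 mm wide in y) that the block rests on, 38 mm above the bench, 8 mm above the deck (50 mm wide). z up, y along the rail away from the lens, x across the rail away from the clamp tower. The block's length goes along x; it needs taking by its long sides (30 mm), so set it down on the bench after the rack and regrasp.
- nest_lip (a point): Middle of the top of the nest's far lip (8 mm above the pedestal), 34.5 mm from the nest centre in x. The nest's block space is 65 x 35 mm: tower face (26 mm above the pedestal and more) at x = -32.5 mm, this lip's face at +32.5 mm, small lips 5 mm high at the four corners (|x| over 23 mm, |y| 17.5 to 21.5 mm); the long sides are free between them.
- lens_nose (a point): Front end of the camera's lens, 34 mm diameter, axis 50 mm above the bench; 48 mm from the nest centre towards -y when the carriage is home. Fixed.
- clamp_pivot (a point): Pivot of the clamp lever at the top of the carriage's dark steel tower, 34 mm above the pedestal top and 54 mm from the nest centre towards the nest's -x; its axis is the nest's y. Tower 33 mm in x, 32 mm in y, top 84 mm above the bench.
- lever_tip (a point): Outer end of the clamp lever's black round handle (14 mm thick, its rounded end 7 mm beyond this point), 78 mm from the pivot. Open, the handle leans away from the nest (towards the nest's -x), 25 degrees back from upright, its top 150 mm above the bench; it swings up and over towards the nest's +x.
- clamp_lever (a joint): Lever angle, rad: 0 open, growing as it swings over. A spring cam (about 0.3 N m) drives it back to open until the high point at 0.61 (10 degrees past upright), then snaps it on by itself: to about 1.83 with its foot on the block, 1.95 on an empty nest. Upright fingertips pushed level towards the nest's +x, 30 mm above the pivot, from behind the tip to 45 mm past the pivot, carry it over.
- carriage (a joint): Carriage position, m: distance from its stop at the lens end; 0 = home against the stop, up to 0.14. Slides with 2.5 N friction and stays where it is left.
- push_post (a point): Upright round steel post on the carriage, 16 mm diameter (19 mm at its cap), from 30 to 85 mm above the bench; this point is on its axis 60 mm above the bench. It stands on the side away from the lens, for moving the carriage.
- dropper_c (a point): Small amber dropper bottle, 34 mm diameter, 75 mm tall; its middle. Bystander.
- dish_c (a point): Clear petri dish, 64 mm diameter, 18 mm tall; its middle. Bystander.
- driver_c (a point): Screwdriver lying on the bench, 160 mm long; the middle of it. Bystander.
Mind the look-alikes: they are no part of the job. Of the things shaped like the part that bears specimen_center, the aluminium one is meant.

How it is judged:
On the way, in this order (a step that is already met when the one before it is completed fails the run):
1. the specimen block lies flat in the nest, let go, with the clamp lever still open and the carriage still short of its stop (x of specimen_center in the frame of nest between -0.006 and 0.006 m and y of specimen_center in the frame of nest between -0.006 and 0.006 m and z of specimen_center in the frame of nest between 0.01 and 0.0145 m and angle between the x axis of specimen_center and the x axis of nest, either way round below 0.2 rad and angle between specimen_center's own z axis and vertical below 0.06 rad and value of joint clamp_lever below 0.3 rad and value of joint carriage above 0.02 m and contact force between the fingers and specimen below 0.1 N), for 0.2 s.
2. the lever is snapped closed on the block, the carriage still short of its stop (x of specimen_center in the frame of nest between -0.006 and 0.006 m and y of specimen_center in the frame of nest between -0.006 and 0.006 m and z of specimen_center in the frame of nest between 0.01 and 0.0145 m and angle between the x axis of specimen_center and the x axis of nest, either way round below 0.2 rad and angle between specimen_center's own z axis and vertical below 0.06 rad and value of joint clamp_lever between 1.76 and 1.9 rad and value of joint carriage above 0.02 m), for 0.2 s.
3. the carriage is home against its stop (value of joint carriage below 0.004 m), for 0.2 s.
At the end, for the whole second after the job is handed in: The specimen block lies flat in the nest (centre within 6 mm of the nest centre each way, length across the rail), the clamp lever is snapped closed on it (joint 1.76 to 1.90), and the carriage is home within 4 mm of its stop (x of specimen_center in the frame of nest between -0.006 and 0.006 m and y of specimen_center in the frame of nest between -0.006 and 0.006 m and z of specimen_center in the frame of nest between 0.01 and 0.0145 m and angle between the x axis of specimen_center and the x axis of nest, either way round below 0.2 rad and angle between specimen_center's own z axis and vertical below 0.06 rad and value of joint clamp_lever between 1.76 and 1.9 rad and value of joint carriage below 0.004 m); the robot touches nothing.
It fails at once if the spare block or a bystander is moved by more than 30 mm (distance of any of spare_center, dropper_c, dish_c, driver_c from where it was at the start of the episode above 0.03 m).
It also fails if it takes over 72 s, if anything falls off the work surface, if the arm or the gripper's body presses on something with over 40 N, if the wrist force passes 120 N, or if a joint passes its speed limit or range.

## Working session

There is one attempt and no reset: what is moved stays moved. The work goes in short steps, Python scripts to look and compute and a tool call to move; the robot and the scene stay as the last step left them, time stands still between calls to the robot, and variables do not carry over. Pictures are saved under pics/ and viewed, and the job is handed in when it is done.

Besides the shell and the picture viewer there is one more tool, called after ">>>" as name(argument=value, ...) on one line, values as JSON. drive_tool: Moves the arm, as the interface text tells. Its arguments: {"type":"object","properties":{"increments":{"type":"array"},"grip_force":{"type":"number"}},"required":["increments"]}

```bash
mkdir -p pics; ls; python3 - <<'E'
from bench import bot, snapshot
import cv2
s=bot.observe(); print({k:s[k] for k in ['time','tool_pos','tcp_rot','gripper_width','contact_force']})
for n in ['side','top','wrist']:
    d=snapshot(n); cv2.imwrite(f'pics/{n}0.png',d['image']); print(n,d['fx'],d['cx'],d['cy'],[k for k in d])
    print(d.get('camera_from_world',d.get('T_tool_cam')))
    import numpy as np; np.savez(f'{n}0.npz',**d)
E
```

```text
pics
{'time': 0.0, 'tool_pos': array([ 0.16364656, -0.62850627,  0.25230398]), 'tcp_rot': array([ 9.91897628e-01,  1.27036415e-01, -1.71103390e-04, -9.03554967e-04]), 'gripper_width': 0.08559386265486797, 'contact_force': array([-0.3845796 , -0.38972057,  0.01349457])}
side 410.07900959340293 316.04860501955665 201.32229949849685 ['image', 'range_z', 'fx', 'fy', 'cx', 'cy', 'camera_from_world']
[[-0.74136008 -0.67101028 -0.01142071  0.42962201]
 [ 0.46926185 -0.53047569  0.70596662 -0.32169494]
 [-0.47976927  0.51801617  0.70815302 -0.90376415]
 [ 0.          0.          0.          1.        ]]
top 367.2188964762585 319.81000213994577 208.368035594291 ['image', 'range_z', 'fx', 'fy', 'cx', 'cy', 'camera_from_world']
[[ 0.00614462 -0.99975583 -0.02122576  0.04148796]
 [ 0.99617602  0.00426991  0.08726457 -0.53284477]
 [-0.08715263 -0.0216808   0.99595902 -0.93447987]
 [ 0.          0.          0.          1.        ]]
wrist 276.2044013283074 320.47698516521615 201.042272420181 ['image', 'range_z', 'fx', 'fy', 'cx', 'cy', 'T_tool_cam']
[[-1.72122816e-05  9.49828957e-01  3.12769807e-01  7.96463782e-02]
 [ 1.00000000e+00  1.71038976e-05  3.09014610e-06 -3.17849978e-04]
 [-2.41447251e-06  3.12769807e-01 -9.49828957e-01 -1.20944723e-01]
 [ 0.00000000e+00  0.00000000e+00  0.00000000e+00  1.00000000e+00]]
```

View pics/side0.png

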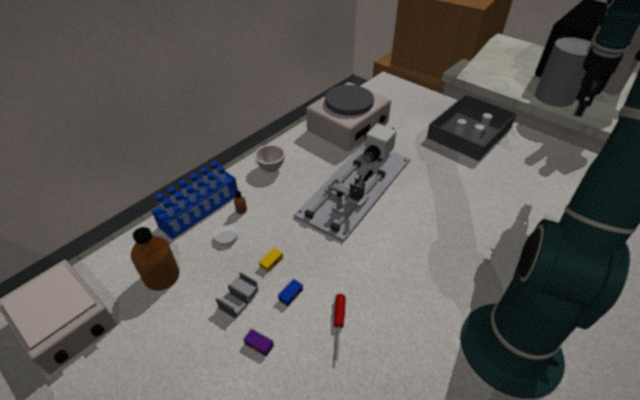

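View pics/top0.png

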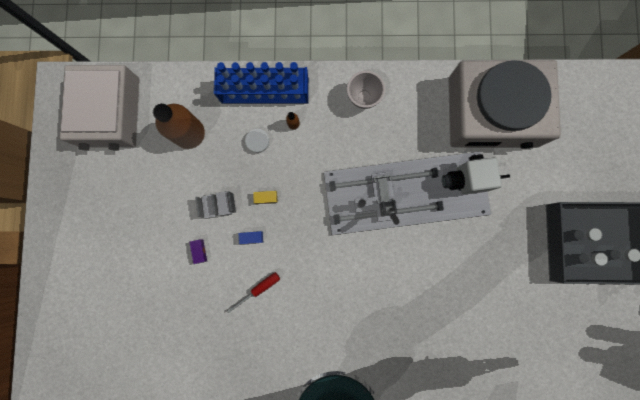

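View pics/wrist0.png

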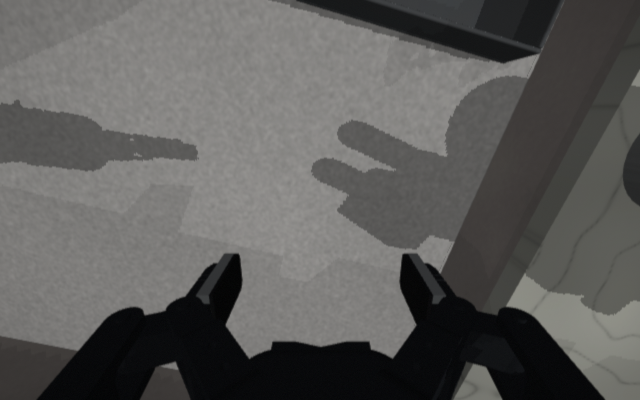

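The side view shows the rack at about (237,295) and the rail fixture at about (355,185). In the top view they are at (215,205) and (410,195). The coloured blocks (yellow, blue, purple) on the bench are look-alikes, so I'm enlarging.

```bash
cat > h.py <<'E'
import numpy as np, cv2
def w(d,u,v,z=None):
    M=np.linalg.inv(d['camera_from_world']); 
    r=np.array([(u-d['cx'])/d['fx'],-(v-d['cy'])/d['fy'],-1.])
    if z is None:
        k=float(d['range_z'][int(round(v)),int(round(u))])
        return M[:3,:3]@(r*k)+M[:3,3]
    dr=M[:3,:3]@r; o=M[:3,3]; return o+dr*(z-o[2])/dr[2]
def proj(d,p):
    c=d['camera_from_world'][:3,:3]@np.array(p)+d['camera_from_world'][:3,3]
    return d['cx']+d['fx']*c[0]/-c[2], d['cy']-d['fy']*c[1]/-c[2]
def crop(d,u0,v0,u1,v1,k,name):
    cv2.imwrite(name,cv2.resize(d['image'][v0:v1,u0:u1],None,fx=k,fy=k,interpolation=cv2.INTER_CUBIC))
E
python3 - <<'E'
from h import *
t=np.load('top0.npz'); s=np.load('side0.npz')
crop(t,180,170,290,270,7,'pics/t_rack.png')
crop(t,315,145,515,245,4,'pics/t_rail.png')
crop(s,205,240,305,320,8,'pics/s_rack.png')
crop(s,285,115,415,245,5-.5,'pics/s_rail.png')
E
```

```text
(no output)
```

View pics/t_rack.png

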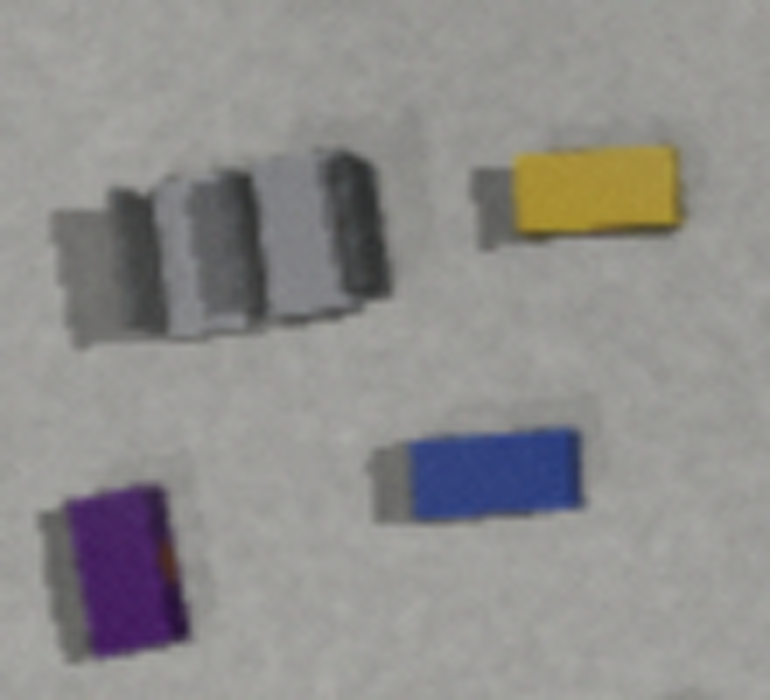

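View pics/t_rail.png

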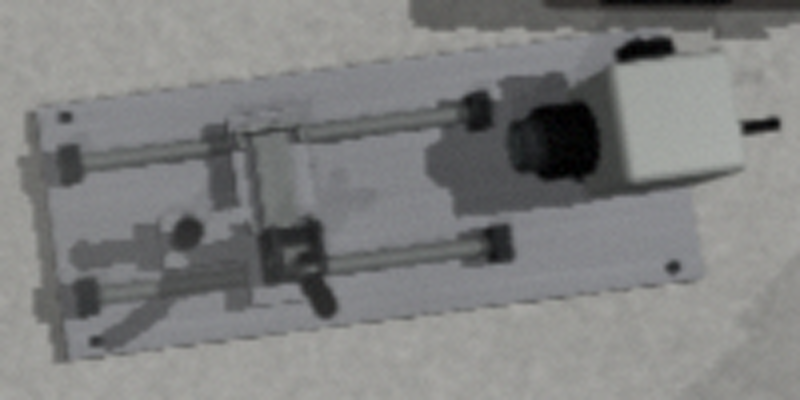

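View pics/s_rack.png

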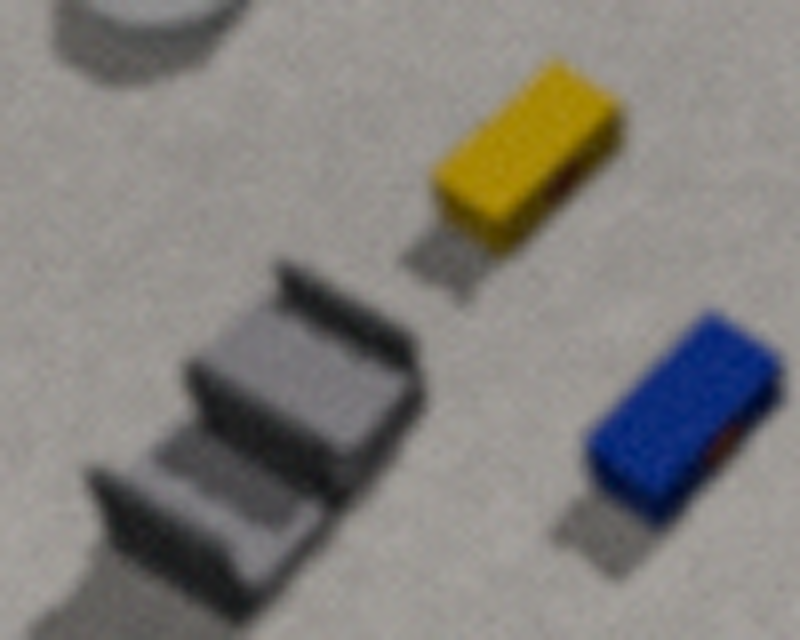

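View pics/s_rail.png

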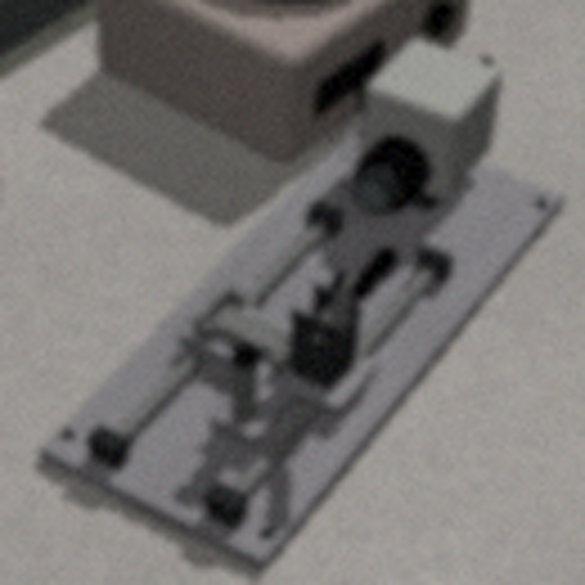

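Candidates (top view): yellow (265,198), blue (251,238), purple (198,251) painted blocks, plus two grey aluminium blocks in the rack: right lane (222,203), standing high, and left lane (208,206), sitting low. The aluminium one with the higher top in the right lane fits the thick specimen. I'm checking the heights with depth.

```bash
cat >> h.py <<'E'
def cloud(d):
    M=np.linalg.inv(d['camera_from_world']); vv,uu=np.mgrid[:400,:640]; k=d['range_z'].astype(float)
    P=np.stack([(uu-d['cx'])/d['fx']*k,-(vv-d['cy'])/d['fy']*k,-k],-1)
    return P@M[:3,:3].T+M[:3,3]
E
python3 - <<'E'
from h import *
np.set_printoptions(precision=4,suppress=True)
t=np.load('top0.npz'); s=np.load('side0.npz')
C=cloud(t); print('bench z',[C[v,u,2].round(4) for u,v in [(300,260),(200,300),(300,200)]])
for n,(u,v) in dict(right=(222,203),left=(208,206),yellow=(265,198),blue=(251,238),lensbody=(483,175),nest=(386,190),drop=(293,119)).items(): print(n,C[v,u])
print('z rows rack'); 
for v in range(194,216,3): print(v,(C[v,194:240,2]*1000).round().astype(int))
# rack region + specimens
D=cloud(s)
def box(P,name):
    r=cv2.minAreaRect((P[:,:2]*1000).astype(np.float32)); print(name,len(P),np.round(r[0],1),np.round(r[1],1),round(r[2],2),'z',np.median(P[:,2]))
for nm,X in (('top',C),('side',D)):
    sel=X[(X[...,0]>0.4)&(X[...,0]<0.7)&(X[...,1]>.2)&(X[...,1]<.4)]
    np.save(nm+'_r.npy',sel)
sub=C[190:220,190:240].reshape(-1,3)
box(sub[(sub[:,2]>.027)&(sub[:,2]<.036)],'spec')
box(sub[(sub[:,2]>.013)&(sub[:,2]<.023)],'spare')
box(sub[(sub[:,2]>.012)],'rack all')
for n,(a,b,c,e) in dict(yellow=(180,215,245,285),blue=(225,250,230,270),purple=(235,268,180,210)).items():
    q=C[a:b,c:e].reshape(-1,3); box(q[(q[:,2]>.012)],n)
    print(np.percentile(q[:,2],98))
E
```

```text
bench z [np.float64(-0.002), np.float64(0.0002), np.float64(-0.0011)]
right [0.5448 0.2989 0.0324]
left [0.5382 0.3403 0.0173]
yellow [0.5593 0.1883 0.0239]
blue [0.4545 0.2229 0.0235]
lensbody [ 0.607  -0.346   0.1052]
nest [ 0.5795 -0.1259  0.0385]
drop [0.7607 0.1141 0.0567]
z rows rack
194 [-1  1 -1  1 -1  1 -3  2  0 -2  1  2 -2  0 -1  0 -1 43 40 34  0 -1 33 33
 31 30 32 31 32 31 30 31 32 28 42 43 30 21 11  0  1  1  1  3  0  1]
197 [ 0 41 42 35 28 -2 -1 -3 18 19 19 17 16 20 12 20 17 19 38 41 31 23 32 31
 33 34 31 31 32 30 33 31 32 32 43 44 33 26 16  1  0 -2 -1  1 -2  0]
200 [-3 42 39 43 31 27 18  9 16 19 15 16 15 19 19 18 18 19 42 41 33 27 18 31
 30 32 34 32 32 28 32 32 31 33 25 42 38 32 16 10  1  0  0  1  4  2]
203 [-1 -4 43 43 35 28 17 10 16 21 18 17 20 21 16 16 18 19 44 41 41 31 22 32
 33 31 31 29 32 31 29 31 29 32 27 40 41 35 22 12  4 -1  2  1  3  0]
206 [-2 -1 43 44 38 28 25 15  6 18 19 19 17 14 17 19 17 19 15 43 43 33 26 31
 33 35 30 31 33 31 31 34 34 33 32 44 44 36 28 17  5 -2  0 -1 -1 -3]
209 [ 0 -3 -2 40 38 31 28 16  8 19 16 21 16 16 17 16 19 19 19 41 41 35 31 20
 32 29 32 31 32 33 33 30 31 28 33 28 43 41 35 23  9  0  0  0 -1  0]
212 [-1 -1  1 41 42 38 30 20 14 18 21 15 17 17 18 18 20 16 15 18 42 41 31 23
 27 31 30 31 32 33 30 35 33 32 30 29 22  9  9  8  4  2  1  3 -2  2]
215 [-3  0 -1 43 37 39 34 24 13  6 20 18 20 21 20 16 17 18 15 20 17 15  3 -1
 30 30 29 29 23 17 16 10  2  1 -1  0 -2  1  0  1 -3  2 -3  0 -1 -1]
spec 335 [541.8 317.5] [60.5 86.6] 8.88 z 0.031482767625456765
spare 291 [541.7 317.5] [59.6 86.8] 8.58 z 0.017867687687758038
rack all 807 [519.4 192.5] [357.7  77.7] 79.67 z 0.03008053887974782
yellow 282 [525.  115.7] [232.7  53.1] 63.4 z 0.02336847463464925
0.026016079537977632
blue 276 [459.9 140.6] [ 30.7 233.1] 2.23 z 0.023768840227341215
0.026350488030218
purple 301 [419.2 364.7] [59.9 31.3] 12.77 z 0.02333169351346942
0.026328445522161324
```

```bash
python3 - <<'E'
from h import *
np.set_printoptions(precision=4,suppress=True)
t=np.load('top0.npz'); s=np.load('side0.npz')
C=cloud(t);D=cloud(s)
def box(P,name):
    r=cv2.minAreaRect((P[:,:2]*1000).astype(np.float32)); print(name,len(P),np.round(r[0],1),np.round(r[1],1),round(r[2],2),'z',np.median(P[:,2]).round(4), 'mean',P.mean(0))
def comp(X,lo,hi,seed,nm):
    m=((X[...,2]>lo)&(X[...,2]<hi)).astype(np.uint8)
    m=cv2.morphologyEx(m,cv2.MORPH_OPEN,np.ones((3,3),np.uint8))
    n,l=cv2.connectedComponents(m,connectivity=4); P=X[l==l[seed[1],seed[0]]]; box(P,nm)
comp(C,.026,.037,(222,203),'spec top')
a=proj(s,[.545,.297,.032]); print(a); comp(D,.027,.036,tuple(int(round(q)) for q in a),'spec side')
# rail plate
for nm,X in(('top',C),('side',D)):
    m=(X[...,2]>.004)&(X[...,2]<.2)&(X[...,0]>.44)&(X[...,0]<.72)&(X[...,1]<.07)&(X[...,1]>-.45)
    box(X[m],nm+' plate')
    # carriage features by height
    for lo,hi in ((.045,.06),(.06,.08),(.08,.1),(.1,.125),(.125,.16)):
        P=X[m&(X[...,2]>lo)&(X[...,2]<hi)&(X[...,1]>-.2)]; print(nm,lo,hi,len(P),P.mean(0),P.min(0),P.max(0))
# height map of rail from top
m=C[165:225,335:425]
h=np.clip(m[...,2]*1000,0,160); img=cv2.applyColorMap((h*1.6).astype(np.uint8),cv2.COLORMAP_JET)
cv2.imwrite('pics/hm.png',cv2.resize(img,None,fx=8,fy=8,interpolation=cv2.INTER_NEAREST))
crop(t,335,165,425,225,8,'pics/t_car.png')
E
```

```text
spec top 270 [544.5 298.2] [59.9 30.6] 8.46 z 0.0315 mean [0.544  0.2979 0.0314]
(np.float64(243.85029011483084), np.float64(284.6496562712996))
spec side 254 [544.1 300. ] [60.1 31.2] 8.47 z 0.0312 mean [0.5429 0.3003 0.0312]
top plate 12147 [ 580.1 -191.5] [516.3 279.8] 89.98 z 0.0141 mean [ 0.5885 -0.2084  0.0344]
top 0.045 0.06 58 [ 0.5666 -0.112   0.051 ] [ 0.5136 -0.1399  0.045 ] [ 0.6171 -0.0508  0.0599]
top 0.06 0.08 74 [ 0.5333 -0.1204  0.0693] [ 0.5128 -0.1434  0.0601] [ 0.5486 -0.052   0.08  ]
top 0.08 0.1 128 [ 0.5342 -0.0999  0.0844] [ 0.5141 -0.1427  0.0802] [ 0.5506 -0.0498  0.0957]
top 0.1 0.125 44 [ 0.5172 -0.1258  0.1139] [ 0.4999 -0.1334  0.104 ] [ 0.5267 -0.1213  0.124 ]
top 0.125 0.16 54 [ 0.4979 -0.1285  0.142 ] [ 0.4873 -0.1361  0.1259] [ 0.509  -0.1224  0.1507]
side plate 6693 [ 582.2 -191.3] [271.2 521. ] 1.13 z 0.0146 mean [ 0.583  -0.1905  0.0343]
side 0.045 0.06 98 [ 0.5365 -0.0996  0.0521] [ 0.5121 -0.1408  0.045 ] [ 0.6164 -0.049   0.0599]
side 0.06 0.08 126 [ 0.5304 -0.1051  0.071 ] [ 0.5124 -0.1415  0.06  ] [ 0.5499 -0.0483  0.08  ]
side 0.08 0.1 82 [ 0.532  -0.0981  0.0846] [ 0.5129 -0.142   0.0802] [ 0.5506 -0.0474  0.0986]
side 0.1 0.125 46 [ 0.5119 -0.1226  0.1121] [ 0.497  -0.1296  0.1012] [ 0.5264 -0.1174  0.1238]
side 0.125 0.16 44 [ 0.4955 -0.125   0.1383] [ 0.4866 -0.1328  0.1252] [ 0.5097 -0.1201  0.1503]
```

View pics/hm.png

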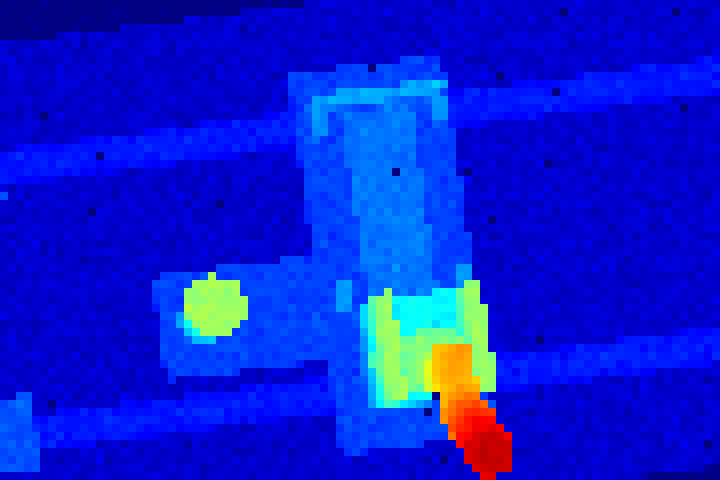

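View pics/t_car.png

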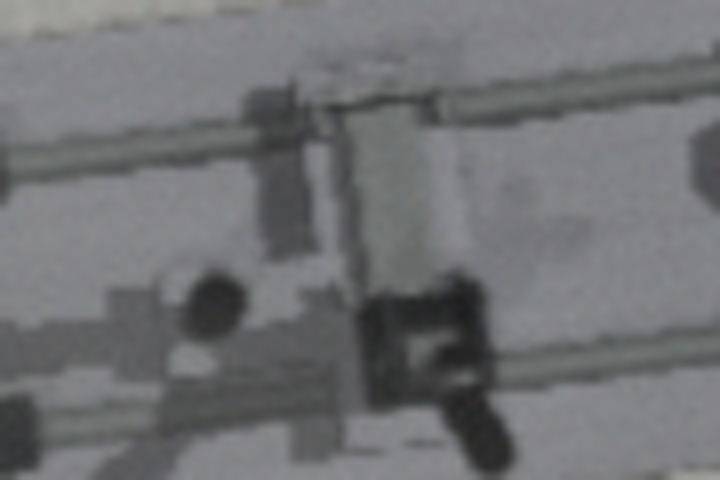

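The right-lane block top is at z≈32 mm and the left one at 18 mm. So the specimen is the right-lane block, centre about (0.5445, 0.299), yaw 8.5°. I'm fitting the rail axis and nest from depth, and writing a move helper.

```bash
cat >> h.py <<'E'
def psi_of(s):
    from scipy.spatial.transform import Rotation as R
    m=R.from_quat(s['tcp_rot']).as_matrix(); return np.arctan2(m[1,0],m[0,0]),m
def go(s,xyz,psi_deg=None):
    p,m=psi_of(s); sh=m.T@(np.array(xyz)-s['tool_pos'])*1000
    turn=0 if psi_deg is None else -((np.deg2rad(psi_deg)-p+np.pi)%(2*np.pi)-np.pi)
    print('shift',sh.round(1),'turn',round(turn,3),'psi',np.rad2deg(p).round(2),'rows',np.ceil(max(np.linalg.norm(sh)/41.7,abs(turn)/.125)))
E
python3 - <<'E'
from h import *
from bench import bot
np.set_printoptions(precision=4,suppress=True)
t=np.load('top0.npz'); s=np.load('side0.npz')
o=bot.observe()
for nm,X in (('top',cloud(t)),('side',cloud(s))):
  for lo,hi,n in ((.5,.56,'rail near'),(.59,.65,'rail far')): pass
  m=(X[...,2]>.005)&(X[...,2]<.2)&(X[...,0]>.46)&(X[...,0]<.72)&(X[...,1]<.06)&(X[...,1]>-.35)
  u8=cv2.morphologyEx(m.astype(np.uint8),cv2.MORPH_OPEN,np.ones((3,3),np.uint8)); n,l,st,_=cv2.connectedComponentsWithStats(u8)
  k=1+st[1:,4].argmax(); P=X[l==k]; 
  # far edge of plate per y bin
  for f,q in (('far',97),('near',3)):
    ys=np.arange(-.28,0.02,.01); e=[]
    for y in ys:
        b=P[(abs(P[:,1]-y)<.005)]; b=b[b[:,2]<.03]; e.append(b[:,0].max() if f=='far' else b[:,0].min())
    c=np.polyfit(ys,e,1); r=np.polyval(c,ys)-e; g=abs(r)<.003; c=np.polyfit(ys[g],np.array(e)[g],1); print(nm,f,'yaw',np.rad2deg(np.arctan(-c[0])),g.sum(),np.polyval(c,-.12))
  psi=np.deg2rad(7.1); ax=np.array([np.cos(psi),np.sin(psi)]); ay=np.array([-np.sin(psi),np.cos(psi)])
  Q=X[(X[...,0]>.45)&(X[...,0]<.7)&(X[...,1]<0.02)&(X[...,1]>-.2)]
  a=Q[:,:2]@ax; b=Q[:,:2]@ay; z=Q[:,2]
  def st(n,m): print(nm,n,m.sum(),'a',np.percentile(a[m],[2,50,98]),'b',np.percentile(b[m],[2,50,98]),'z',np.median(z[m]))
  st('towertop',(z>.079)&(z<.09)&(b<-.15)&(a>.47)); st('post',(z>.079)&(z<.09)&(b>-.15))
  st('ped',(z>.0345)&(z<.042)&(a>.53)&(a<.60))
  st('lip',(z>.042)&(z<.052)&(a>.575))
  st('levertip',(z>.145))
go(o,[.45,-.28,.25],98.5)
E
```

```text
top far yaw 7.73596757653011 31 0.6526423234499711
top near yaw 7.535003586588341 28 0.4833022992272838
top towertop 81 a [0.4958 0.5103 0.5276] b [-0.2062 -0.1851 -0.1741] z 0.08345474826958499
top post 48 a [0.522  0.5299 0.5376] b [-0.1336 -0.1249 -0.1166] z 0.08500252632420807
top ped 217 a [0.5322 0.5636 0.5935] b [-0.2008 -0.1894 -0.1717] z 0.038344661088571375
top lip 38 a [0.585  0.5941 0.5974] b [-0.2103 -0.1896 -0.1688] z 0.045423013640473575
top levertip 29 a [0.4683 0.474  0.4799] b [-0.1949 -0.1899 -0.184 ] z 0.14805276592486794
side far yaw 7.2536001359289735 31 0.6531851640417206
side near yaw 7.6252584939048855 31 0.4829140270291191
side towertop 53 a [0.4956 0.5102 0.5274] b [-0.2061 -0.182  -0.1713] z 0.08208872643515408
side post 29 a [0.5231 0.5298 0.5384] b [-0.1329 -0.1237 -0.1142] z 0.08288666115910215
side ped 128 a [0.5313 0.5685 0.5944] b [-0.2064 -0.1862 -0.1168] z 0.03712252195728882
side lip 25 a [0.5844 0.594  0.5973] b [-0.2082 -0.1852 -0.1639] z 0.04400855300248396
side levertip 12 a [0.4689 0.4741 0.4781] b [-0.1928 -0.1869 -0.1829] z 0.14743180995676403
shift [ 365.  -265.3    2.9] turn -1.464 psi 14.59 rows 12.0
```

>>> drive_tool(increments=[365, -265, 0, -1.464, 85, 365, -265, 0, -1.464, 85, 365, -265, 0, -1.464, 85, 365, -265, 0, -1.464, 85, 365, -265, 0, -1.464, 85, 365, -265, 0, -1.464, 85, 365, -265, 0, -1.464, 85, 365, -265, 0, -1.464, 85, 365, -265, 0, -1.464, 85, 365, -265, 0, -1.464, 85, 365, -265, 0, -1.464, 85, 365, -265, 0, -1.464, 85])

```text
time: 1.15
tool_pos: [0.4549, -0.2727, 0.2534]
tcp_rot: [0.646, 0.763, 0.003, -0.0]
contact_force: [0.2, 0.6, 0.8]
gripper_width: 0.0848
```

```bash
python3 - <<'E'
from h import *
from bench import bot
o=bot.observe(); print(o['time'],o['tool_pos'],o['qpos'].round(2))
go(o,[.5445,.299,.2],98.5)
E
```

```text
1.15 [ 0.45492714 -0.27268395  0.25336937] [ 0.88  0.31 -0.48  1.87  0.17  1.    0.49]
shift [549.  182.2  56.1] turn 0.017 psi 99.47 rows 14.0
```

>>> drive_tool(increments=[549, 182, 30, 0.017, 85, 549, 182, 30, 0.017, 85, 549, 182, 30, 0.017, 85, 549, 182, 30, 0.017, 85, 549, 182, 30, 0.017, 85, 549, 182, 30, 0.017, 85, 549, 182, 30, 0.017, 85, 549, 182, 30, 0.017, 85, 549, 182, 30, 0.017, 85, 549, 182, 30, 0.017, 85, 549, 182, 30, 0.017, 85, 549, 182, 30, 0.017, 85])

```text
time: 2.15
tool_pos: [0.5302, 0.2145, 0.2298]
tcp_rot: [0.653, 0.757, 0.002, -0.0]
contact_force: [0.7, -0.2, -0.3]
gripper_width: 0.0848
```

```bash
python3 - <<'E'
from h import *
from bench import bot
o=bot.observe(); print(o['time'],o['tool_pos'],o['qpos'].round(2))
go(o,[.5445,.299,.16],98.5)
E
```

```text
2.15 [0.53020147 0.21449281 0.22976542] [ 0.06  0.45 -0.65  1.79  0.31  1.   -0.56]
shift [81.2 26.4 70.1] turn -0.001 psi 98.47 rows 3.0
```

>>> drive_tool(increments=[81, 26, 70, 0, 85, 81, 26, 70, 0, 85, 81, 26, 70, 0, 85, 81, 26, 70, 0, 85, 81, 26, 70, 0, 85])

```text
time: 2.57
tool_pos: [0.5428, 0.2997, 0.1584]
tcp_rot: [0.652, 0.758, 0.001, -0.001]
contact_force: [0.1, -0.2, 0.5]
gripper_width: 0.0852
```

```bash
cat >> h.py <<'E'
def wcam(s,d):
    from scipy.spatial.transform import Rotation as R
    T=np.eye(4);T[:3,:3]=R.from_quat(s['tcp_rot']).as_matrix();T[:3,3]=s['tool_pos']
    d=dict(d); d['camera_from_world']=np.linalg.inv(T@d['T_tool_cam']); return d
E
python3 - <<'E'
from h import *
from bench import bot,snapshot
o=bot.observe(); print(o['time'],o['tool_pos'])
d=wcam(o,snapshot('wrist')); cv2.imwrite('pics/w1.png',d['image']); np.savez('w1.npz',**d)
print(proj(d,[.5445,.299,.032]))
go(o,[.5445,.299,.028],98.5)
E
```

```text
2.5667 [0.54284584 0.29971292 0.15844351]
(np.float64(322.8459920030978), np.float64(201.49233193161496))
shift [ -1.4   1.6 130.4] turn 0.002 psi 98.62 rows 4.0
```

View pics/w1.png

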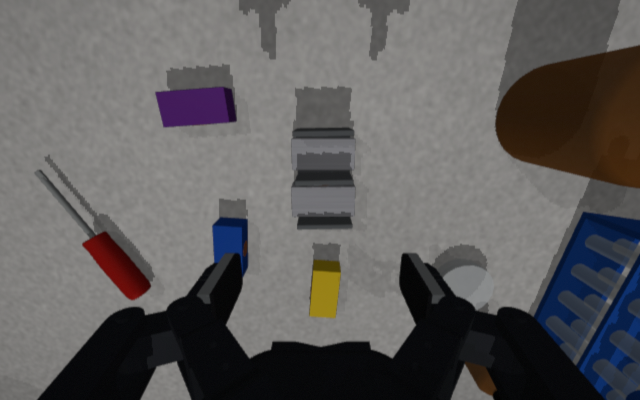

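The specimen's visible top spans u 292–355, v 185–214 in the wrist view, so its centre is about (323,200), within 2 px of my estimate. It is the thick aluminium block, standing higher than the spare in the lane above it at v≈160. Descending.

>>> drive_tool(increments=[0, 1.6, 40, 0, 85, 0, 1.6, 80, 0, 85, 0, 1.6, 110, 0, 85, 0, 1.6, 130, 0, 85, 0, 1.6, 130, 0, 85])

```text
time: 3.03
tool_pos: [0.5444, 0.2953, 0.0264]
tcp_rot: [0.654, 0.757, -0.002, -0.001]
contact_force: [-0.1, -0.7, -0.8]
gripper_width: 0.0847
```

```bash
python3 - <<'E'
from h import *
from bench import bot,snapshot
o=bot.observe(); print(o['time'],o['tool_pos'],o['contact_force'])
d=snapshot('side'); crop(d,195,230,315,320,6,'pics/s2.png')
d=snapshot('wrist');cv2.imwrite('pics/w2.png',d['image'])
E
```

```text
3.0333 [0.54444176 0.29533773 0.02640188] [-0.07575056 -0.69023173 -0.75965615]
```

View pics/w2.png

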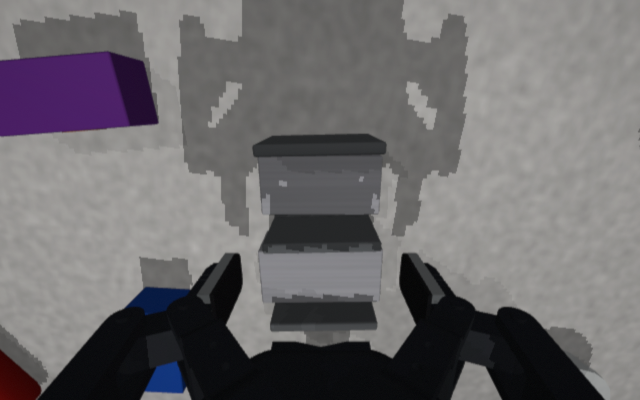

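View pics/s2.png

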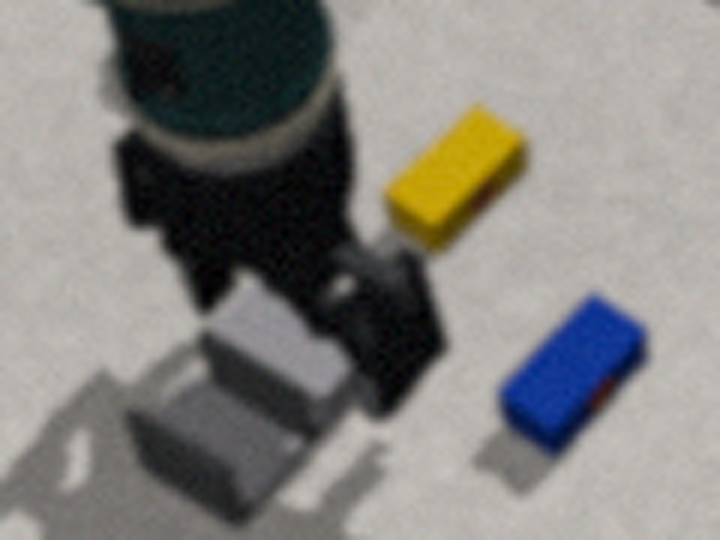

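The fingers straddle both protruding ends of the block, with the block's centre about 4 mm toward tool +x of the pads. I'm correcting that, then closing.

>>> drive_tool(increments=[4, -0.5, -1, 0, 85, 4, -0.5, -1, 0, 85, 4, -0.5, -1, 0, 57, 4, -0.5, -1, 0, 57, 4, -0.5, -1, 0, 57, 4, -0.5, -1, 0, 57, 4, -0.5, -1, 0, 57, 4, -0.5, -1, 0, 57], grip_force=50)

```text
time: 3.8
tool_pos: [0.5462, 0.3023, 0.0333]
tcp_rot: [0.653, 0.757, 0.003, 0.001]
contact_force: [0.0, -1.6, 7.0]
gripper_width: 0.0591
```

>>> drive_tool(increments=[0, 0, 0, 0, 55, 0, 0, -10, 0, 55, 0, 0, -25, 0, 55, 0, 0, -50, 0, 55, 0, 0, -80, 0, 55, 0, 0, -80, 0, 55])

```text
time: 4.3
tool_pos: [0.5487, 0.3045, 0.1202]
tcp_rot: [0.653, 0.757, 0.007, 0.002]
contact_force: [0.7, 0.5, 0.2]
gripper_width: 0.0587
```

```bash
python3 - <<'E'
from h import *
from bench import bot,snapshot
o=bot.observe(); print(o['time'],o['tool_pos'],o['contact_force'],o['gripper_width'])
d=snapshot('side'); crop(d,195,190,315,310,5,'pics/s3.png')
d=snapshot('wrist');cv2.imwrite('pics/w3.png',d['image'])
E
```

```text
4.3 [0.54866475 0.30449579 0.12019096] [0.74732407 0.51914282 0.19163791] 0.05865746304785288
```

View pics/w3.png

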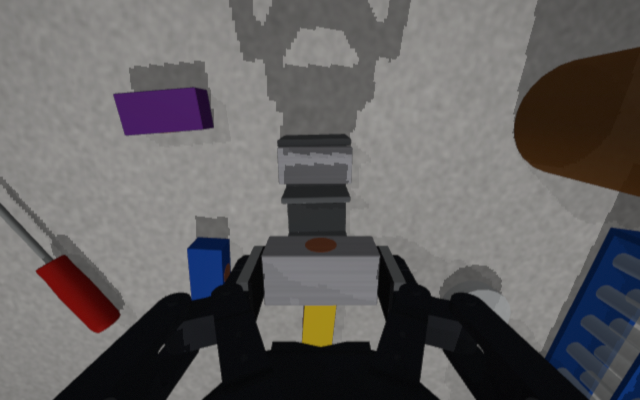

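View pics/s3.png

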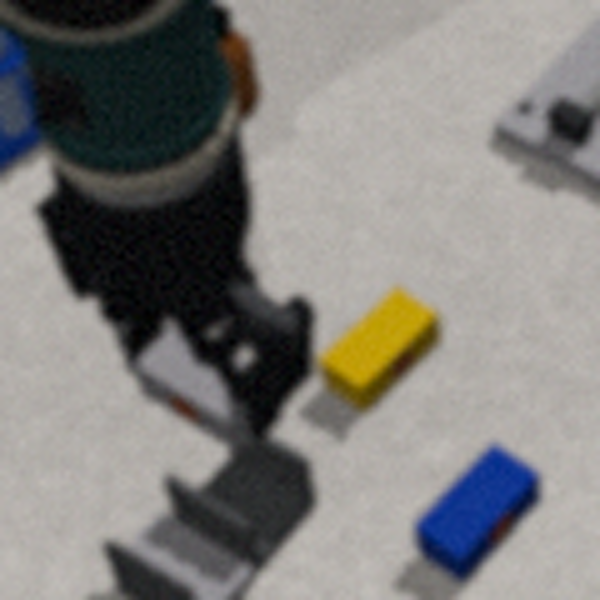

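The block is gripped by its ends, with its copper disc facing the camera at (320,243), and the spare is still in its lane. Next I'm taking it to the clear bench near (0.50, 0.115).

```bash
python3 - <<'E'
from h import *
from bench import bot
o=bot.observe();go(o,[.50,.115,.1],97.5)
E
```

```text
shift [-178.7  -73.8   14.4] turn 0.015 psi 98.38 rows 5.0
```

>>> drive_tool(increments=[-60, -25, 5, 0.015, 55, -110, -45, 10, 0.015, 55, -145, -60, 14, 0.015, 55, -179, -74, 14, 0.015, 55, -179, -74, 14, 0.015, 55, -179, -74, 14, 0.015, 55, -179, -74, 14, 0.015, 55, -179, -74, 14, 0.015, 55])

```text
time: 5.07
tool_pos: [0.4998, 0.1153, 0.1003]
tcp_rot: [0.659, 0.752, 0.005, 0.001]
contact_force: [-0.6, 0.1, -1.2]
gripper_width: 0.0586
```

```bash
python3 - <<'E'
from h import *
from bench import bot
o=bot.observe();print(o['tool_pos'],o['gripper_width'],o['contact_force']);go(o,[.50,.115,.027],97.5)
E
```

```text
[0.49982169 0.11526824 0.10027787] 0.05856417054843812 [-0.55839796  0.07022786 -1.22061872]
shift [-0.6 -0.5 73.3] turn 0.001 psi 97.53 rows 2.0
```

>>> drive_tool(increments=[0, 0, 30, 0, 55, 0, 0, 50, 0, 55, 0, 0, 65, 0, 55, 0, 0, 70, 0, 55, 0, 0, 72, 0, 55, 0, 0, 73, 0, 55, 0, 0, 74, 0, 55, 0, 0, 74, 0, 55])

```text
time: 5.73
tool_pos: [0.501, 0.1162, 0.027]
tcp_rot: [0.659, 0.752, 0.005, 0.001]
contact_force: [0.7, -0.0, -1.7]
gripper_width: 0.0586
```

>>> drive_tool(increments=[0, 0, 1, 0, 55, 0, 0, 2, 0, 55, 0, 0, 3, 0, 55, 0, 0, 3, 0, 55])

```text
time: 6.07
tool_pos: [0.5015, 0.1163, 0.0253]
tcp_rot: [0.659, 0.752, 0.005, 0.002]
contact_force: [-1.5, -0.2, 9.9]
gripper_width: 0.0587
```

>>> drive_tool(increments=[0, 0, -0.5, 0, 63, 0, 0, -0.5, 0, 70, 0, 0, -0.5, 0, 80, 0, 0, -0.5, 0, 80, 0, 0, -0.5, 0, 80, 0, 0, -40, 0, 80, 0, 0, -80, 0, 80, 0, 0, -110, 0, 80, 0, 0, -110, 0, 80])

```text
time: 6.82
tool_pos: [0.5037, 0.1171, 0.1407]
tcp_rot: [0.659, 0.752, 0.009, 0.005]
contact_force: [0.5, 0.0, 0.9]
gripper_width: 0.0803
```

```bash
python3 - <<'E'
from h import *
from bench import bot,snapshot
o=bot.observe(); print(o['time'],o['tool_pos'],o['contact_force'],o['gripper_width'])
d=snapshot('wrist');d=wcam(o,d);cv2.imwrite('pics/w4.png',d['image']);np.savez('w4.npz',**d)
t=snapshot('top')
for X,n in((cloud(d),'w'),(cloud(t),'t')):
    m=(X[...,2]>.02)&(X[...,2]<.028)&(abs(X[...,0]-.5)<.05)&(abs(X[...,1]-.115)<.04)
    P=X[m]; r=cv2.minAreaRect((P[:,:2]*1000).astype(np.float32)); print(n,len(P),r,np.median(P[:,2]))
go(o,[.50,.115,.13],7.5)
E
```

```text
6.8167 [0.50367738 0.11710249 0.14067182] [0.53497473 0.02100546 0.9009953 ] 0.08029578044622586
w 2107 ((501.4366455078125, 113.0699234008789), (59.82815170288086, 30.573780059814453), 6.8263750076293945) 0.024444926980788373
t 0 ((0.0, 0.0), (0.0, 0.0), 0.0) nan
shift [-1.7 -4.1 10.6] turn 1.572 psi 97.56 rows 13.0
  return _methods._mean(a, axis=axis, dtype=dtype,
  ret = ret.dtype.type(ret / rcount)
```

View pics/w4.png

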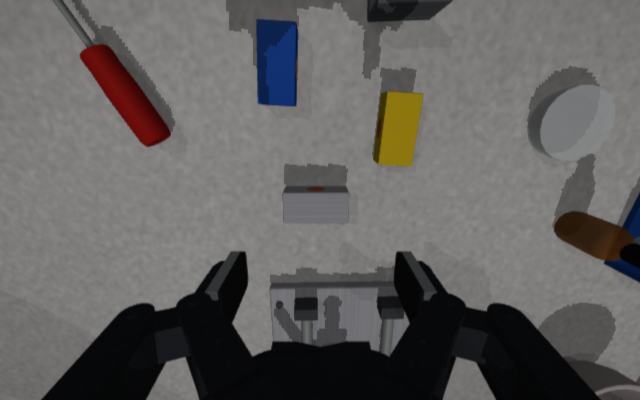

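The block lies flat on the bench at (0.501, 0.113), yaw 6.8°, at (316,205) in the wrist view, clear of everything. Now turning 90° for the long-side grasp.

>>> drive_tool(increments=[-3, -3, 10, 0.12, 55, -3, -3, 10, 0.25, 55, -3, -3, 10, 0.37, 55, -3, -3, 10, 0.5, 55, -3, -3, 10, 0.62, 55, -3, -3, 10, 0.75, 55, -3, -3, 10, 0.87, 55, -3, -3, 10, 1.0, 55, -3, -3, 10, 1.12, 55, -3, -3, 10, 1.25, 55, -3, -3, 10, 1.37, 55, -3, -3, 10, 1.49, 55])

```text
time: 7.92
tool_pos: [0.4976, 0.1118, 0.1247]
tcp_rot: [0.995, 0.103, 0.005, -0.002]
contact_force: [0.2, 0.2, -0.7]
gripper_width: 0.0549
```

>>> drive_tool(increments=[0, 0, 0, 0.09, 55, 0, 0, 0, 0.09, 55, 0, 0, 0, 0.09, 55])

```text
time: 8.17
tool_pos: [0.4967, 0.1116, 0.1235]
tcp_rot: [0.998, 0.059, 0.004, -0.001]
contact_force: [0.6, -0.0, 0.0]
gripper_width: 0.0548
```

```bash
cat >> h.py <<'E'
def tilt(s):
    _,m=psi_of(s); return 'tool z in world',m[:,2].round(4)
E
python3 - <<'E'
from h import *
from bench import bot,snapshot
o=bot.observe(); print(o['time'],o['tool_pos'],o['gripper_width'],o['qpos'].round(2),tilt(o))
d=snapshot('wrist');d=wcam(o,d);cv2.imwrite('pics/w5.png',d['image']);np.savez('w5.npz',**d)
X=cloud(d)
m=(X[...,2]>.018)&(X[...,2]<.03)&(abs(X[...,0]-.5)<.05)&(abs(X[...,1]-.115)<.035)
P=X[m]; r=cv2.minAreaRect((P[:,:2]*1000).astype(np.float32)); print(len(P),r,np.median(P[:,2]))
go(o,[r[0][0]/1000,r[0][1]/1000,.03],6.8)
E
```

```text
8.1667 [0.49666455 0.11162172 0.12345965] 0.05476327618404038 [-0.1   0.43 -0.23  2.04  0.15  0.68 -1.87] ('tool z in world', array([ 0.0073,  0.0033, -1.    ]))
2418 ((501.2559814453125, 113.21204376220703), (60.40012741088867, 29.86490249633789), 7.068881988525391) 0.02449253541786993
shift [ 4.  -0.8 93.5] turn 0.0 psi 6.81 rows 3.0
```

View pics/w5.png

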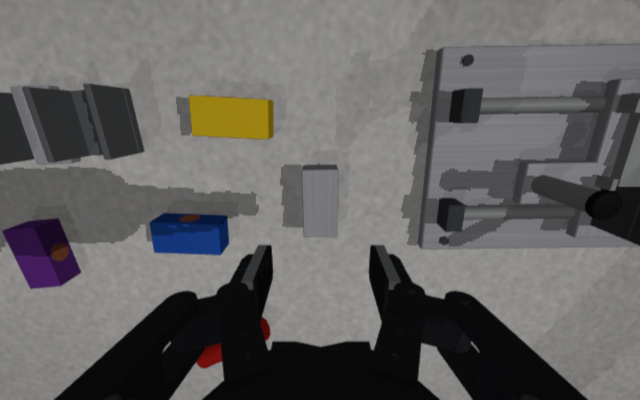

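The block stands between the pads' lines at (320,200), length along the image's vertical, fingers about to take its long sides. I'm lowering.

>>> drive_tool(increments=[4.5, -1, 35, 0, 55, 4.5, -1, 65, 0, 55, 4.5, -1, 85, 0, 55, 4.5, -1, 95, 0, 55, 4.5, -1, 97, 0, 55, 4.5, -1, 97, 0, 55])

```text
time: 8.72
tool_pos: [0.5018, 0.1136, 0.0264]
tcp_rot: [0.998, 0.06, 0.004, -0.002]
contact_force: [-0.7, -0.5, 0.5]
gripper_width: 0.0548
```

```bash
python3 - <<'E'
from h import *
from bench import bot,snapshot
o=bot.observe(); print(o['time'],o['tool_pos'],o['contact_force'],tilt(o))
go(o,[.5012,.1131,.0265],6.9)
E
```

```text
8.7167 [0.50184733 0.11361183 0.02644189] [-0.67945912 -0.52405724  0.5405859 ] ('tool z in world', array([ 0.0068,  0.0036, -1.    ]))
shift [-0.7  0.4 -0.1] turn -0.001 psi 6.86 rows 1.0
```

>>> drive_tool(increments=[0, 0, -1, 0, 40, 0, 0, -2, 0, 25, 0, 0, -2, 0, 25, 0, 0, -2, 0, 25, 0, 0, -2, 0, 25, 0, 0, -2, 0, 25, 0, 0, -2, 0, 25], grip_force=50)

```text
time: 9.3
tool_pos: [0.5029, 0.1139, 0.0301]
tcp_rot: [0.998, 0.06, 0.005, -0.002]
contact_force: [-0.9, -0.1, 6.3]
gripper_width: 0.0289
```

>>> drive_tool(increments=[0, 0, -15, 0, 25, 0, 0, -40, 0, 25, 0, 0, -80, 0, 25, 0, 0, -120, 0, 25, 0, 0, -150, 0, 25, 5, 30, -170, 0, 25, 15, 60, -170, 0, 25, 15, 80, -170, 0, 25, 15, 80, -170, 0, 25, 15, 80, -170, 0, 25])

```text
time: 10.13
tool_pos: [0.5256, 0.0342, 0.2004]
tcp_rot: [0.998, 0.058, 0.005, -0.002]
contact_force: [-0.1, 0.6, -1.7]
gripper_width: 0.0291
```

```bash
python3 - <<'E'
from h import *
from bench import bot,snapshot
o=bot.observe(); print(o['time'],o['tool_pos'],o['contact_force'],o['gripper_width'],tilt(o))
d=snapshot('wrist');d=wcam(o,d);cv2.imwrite('pics/w6.png',d['image']);np.savez('w6.npz',**d)
E
```

```text
10.1333 [0.52558964 0.03420432 0.20035721] [-0.09019614  0.6121056  -1.70362932] 0.029134190094685247 ('tool z in world', array([ 0.01  ,  0.0039, -0.9999]))
```

View pics/w6.png

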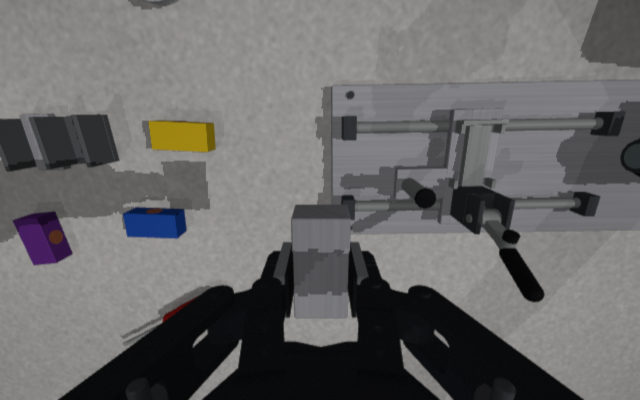

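The block is held between the pads at (321,265). The nest, pedestal at about (480,155), tower (470,210) and open lever (520,270) are in view. Measuring both.

```bash
cat >> h.py <<'E'
def nestmeas(X,yaw):
    p=np.deg2rad(yaw); ax=np.array([np.cos(p),np.sin(p)]); ay=np.array([-np.sin(p),np.cos(p)])
    Q=X[(X[...,0]>.42)&(X[...,0]<.7)&(X[...,1]<0.0)&(X[...,1]>-.25)]
    return Q,Q[:,:2]@ax,Q[:,:2]@ay,Q[:,2]
E
python3 - <<'E'
from h import *
np.set_printoptions(precision=4,suppress=True)
d=dict(np.load('w6.npz')); X=cloud(d)
# block top plane
P=X[225:318,294:350].reshape(-1,3); P=P[(P[:,2]>.15)&(P[:,2]<.25)]
A=np.c_[P[:,:2],np.ones(len(P))]; c=np.linalg.lstsq(A,P[:,2],rcond=None)[0]; r=A@c-P[:,2]; g=abs(r)<.004; c=np.linalg.lstsq(A[g],P[g,2],rcond=None)[0]
print('block top slope',c, P[g].mean(0), g.mean())
rr=cv2.minAreaRect((P[g,:2]*1000).astype(np.float32)); print(rr)
# bench
# fit plate edge yaw from edge v~85
u8=((X[...,2]>.006)&(X[...,0]>.45)).astype(np.uint8)
e=[]
for u in range(345,620,5):
    col=X[60:110,u]; k=np.where(col[:,2]>.006)[0]
    if len(k): e.append(col[k[0],:2])
e=np.array(e); c2=np.polyfit(e[:,1],e[:,0],1); rs=np.polyval(c2,e[:,1])-e[:,0]; g=abs(rs)<.002; c2=np.polyfit(e[g,1],e[g,0],1); print('edge yaw',np.rad2deg(np.arctan(-c2[0])),g.sum(),len(g))
for yaw in (7.5,):
    Q,a,b,z=nestmeas(X,yaw)
    def st(n,m): print(n,m.sum(),'a',np.percentile(a[m],[1,50,99]),'b',np.percentile(b[m],[1,50,99]),'z',np.median(z[m]))
    st('towertop',(z>.079)&(z<.088)&(b<-.15)&(a>.47)); st('post',(z>.079)&(z<.09)&(b>-.15))
    st('ped',(z>.0345)&(z<.0415)&(a>.53)&(a<.59)); st('lip',(z>.043)&(z<.052)&(a>.585)); st('deck',(z>.026)&(z<.033)&(a>.54)&(a<.6))
    for lo in np.arange(-.225,-.15,.004):
        m=(a>.54)&(a<.575)&(b>lo)&(b<lo+.004); print(round(lo,3),m.sum(),np.median(z[m]).round(4) if m.sum() else '')
E
```

```text
block top slope [ 0.0005 -0.0033  0.1945] [0.5245 0.034  0.1947] 0.9931946334824032
((522.8952026367188, 33.55772399902344), (57.60710144042969, 29.780908584594727), 5.402706146240234)
edge yaw 7.771853807191287 20 55
towertop 775 a [0.4946 0.5089 0.5267] b [-0.2093 -0.1897 -0.1774] z 0.08348707908469494
post 341 a [0.5208 0.5301 0.538 ] b [-0.1368 -0.1278 -0.1198] z 0.08532384056482314
ped 1518 a [0.5305 0.5611 0.5896] b [-0.2117 -0.1925 -0.1248] z 0.03845412505105786
lip 255 a [0.5857 0.5931 0.5956] b [-0.2144 -0.1934 -0.1718] z 0.0462383606010332
deck 1879 a [0.5402 0.5674 0.5997] b [-0.3288 -0.1791 -0.1181] z 0.030413239631833955
-0.225 0 
-0.221 36 0.0301
-0.217 125 0.0304
-0.213 115 0.0307
-0.209 4 0.0373
-0.205 115 0.0385
-0.201 136 0.0387
-0.197 133 0.0386
-0.193 131 0.0385
-0.189 136 0.0384
-0.185 258 0.0351
-0.181 120 0.0306
-0.177 128 0.0304
-0.173 254 0.0289
-0.169 195 0.0143
-0.165 133 0.0128
-0.161 123 0.0126
-0.157 133 0.0129
-0.153 124 0.0126
```

```bash
python3 - <<'E'
from h import *
from bench import bot
o=bot.observe();go(o,[.5816,-.1183,.17],7.5)
E
```

```text
shift [ 37.2 159.7  30. ] turn -0.012 psi 6.83 rows 4.0
```

>>> drive_tool(increments=[15, 40, 0, -0.012, 25, 25, 80, 0, -0.012, 25, 35, 120, 5, -0.012, 25, 37, 150, 10, -0.012, 25, 37, 160, 20, -0.012, 25, 37, 160, 30, -0.012, 25, 37, 160, 30, -0.012, 25, 37, 160, 30, -0.012, 25, 37, 160, 30, -0.012, 25])

```text
time: 10.93
tool_pos: [0.5816, -0.1157, 0.1703]
tcp_rot: [0.998, 0.068, 0.005, -0.003]
contact_force: [-0.1, -0.2, -1.0]
gripper_width: 0.0293
```

```bash
python3 - <<'E'
from h import *
from bench import bot,snapshot
o=bot.observe(); print(o['time'],o['tool_pos'],o['contact_force'],o['gripper_width'],tilt(o))
d=snapshot('wrist');d=wcam(o,d);cv2.imwrite('pics/w7.png',d['image']);np.savez('w7.npz',**d)
X=cloud(d); Q,a,b,z=nestmeas(X,7.5)
def st(n,m): print(n,m.sum(),'a',np.percentile(a[m],[1,50,99]),'b',np.percentile(b[m],[1,50,99]),'z',np.median(z[m]))
st('lip',(z>.043)&(z<.052)&(a>.585))
st('block',(z>.155)&(z<.172)&(a>.53))
go(o,[.5816,-.1183,.075],7.5)
E
```

```text
10.9333 [ 0.58156482 -0.11573418  0.17027116] [-0.07913108 -0.18827311 -0.96914708] 0.02930351714274816 ('tool z in world', array([ 0.0098,  0.0058, -0.9999]))
lip 285 a [0.58513555 0.59358643 0.59581666] b [-0.21489374 -0.19380295 -0.17281433] z 0.04621681916214326
block 6743 a [0.53125635 0.56750385 0.59024109] b [-0.21596708 -0.19048941 -0.16484383] z 0.16454262097778702
shift [-1.3  3.  95.3] turn 0.004 psi 7.75 rows 3.0
```

View pics/w7.png

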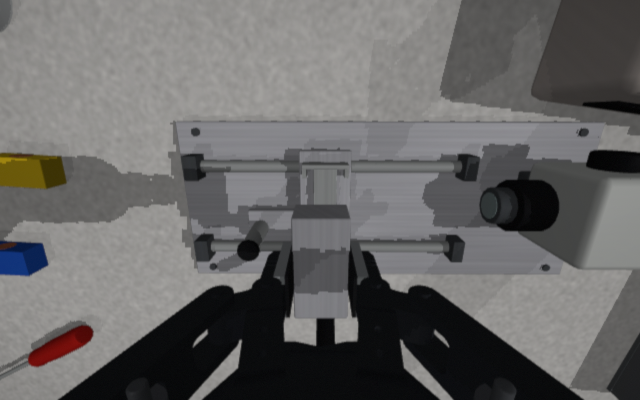

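>>> drive_tool(increments=[-1, 3, 20, 0.004, 25, -1, 3, 45, 0.004, 25, -1, 3, 65, 0.004, 25, -1, 3, 75, 0.004, 25, -1, 3, 82, 0.004, 25, -1, 3, 85, 0.004, 25, -1, 3, 85, 0.004, 25])

```text
time: 11.57
tool_pos: [0.5824, -0.1184, 0.0858]
tcp_rot: [0.998, 0.066, 0.006, -0.002]
contact_force: [-0.6, -0.2, -1.6]
gripper_width: 0.0287
```

```bash
python3 - <<'E'
from h import *
from bench import bot,snapshot
o=bot.observe(); print(o['time'],o['tool_pos'],o['contact_force'],o['gripper_width'],tilt(o))
d=snapshot('wrist');d=wcam(o,d);cv2.imwrite('pics/w8.png',d['image'])
X=cloud(d); Q,a,b,z=nestmeas(X,7.5)
def st(n,m): print(n,m.sum(),'a',np.percentile(a[m],[1,50,99]),'b',np.percentile(b[m],[1,50,99]),'z',np.median(z[m]))
st('lip',(z>.043)&(z<.052)&(a>.585)&(a<.61))
st('block',(z>.072)&(z<.086)&(a>.56)&(a<.6))
go(o,[.5816,-.1183,.068],7.5)
s=snapshot('side');crop(s,285,115,415,245,5,'pics/s8.png')
E
```

```text
11.5667 [ 0.58239013 -0.11838907  0.08580382] [-0.63375012 -0.20330249 -1.64660477] 0.028744951257020826 ('tool z in world', array([ 0.0108,  0.0055, -0.9999]))
lip 622 a [0.58553159 0.59409412 0.59612782] b [-0.21450632 -0.19390065 -0.17271774] z 0.0461111541446379
block 4069 a [0.56046167 0.57455303 0.5907066 ] b [-0.21929521 -0.19287583 -0.1670118 ] z 0.08006710824467153
shift [-1.  -0.1 17.8] turn 0.0 psi 7.53 rows 1.0
```

View pics/w8.png

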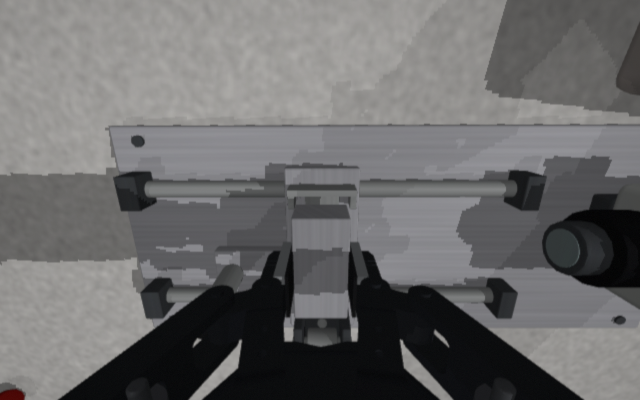

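View pics/s8.png

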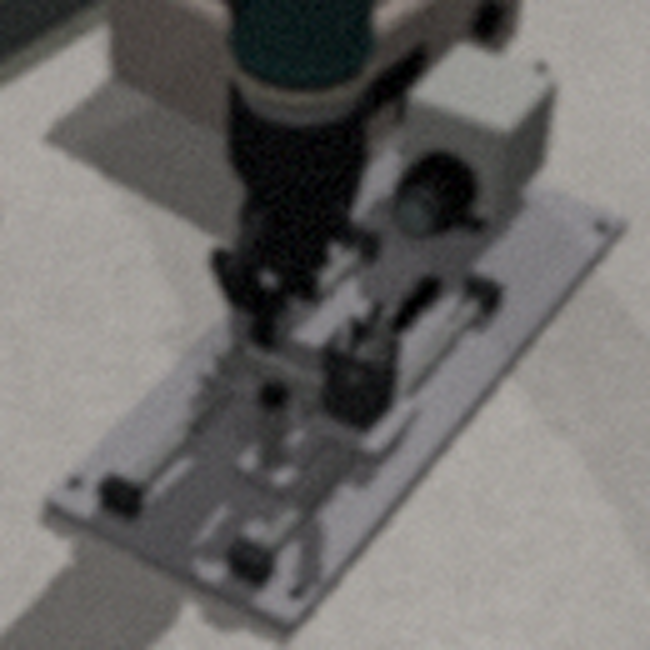

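The block hangs 18 mm over the nest, centred on the lip (block u 294–349, lip 286–357), about 1 mm too far in +x. Lowering gently.

>>> drive_tool(increments=[-1.3, 0, 5, 0, 25, -1.3, 0, 10, 0, 25, -1.3, 0, 14, 0, 25, -1.3, 0, 16, 0, 25, -1.3, 0, 17, 0, 25, -1.3, 0, 17.5, 0, 25, -1.3, 0, 17.5, 0, 25])

```text
time: 12.25
tool_pos: [0.5818, -0.1188, 0.069]
tcp_rot: [0.998, 0.065, 0.006, -0.002]
contact_force: [-0.6, -0.3, -1.6]
gripper_width: 0.0288
```

>>> drive_tool(increments=[-0.5, 0, 1, 0, 25, -0.5, 0, 1.5, 0, 25, -0.5, 0, 2, 0, 25, -0.5, 0, 2, 0, 25])

```text
time: 12.58
tool_pos: [0.5817, -0.1189, 0.0681]
tcp_rot: [0.998, 0.065, 0.007, -0.002]
contact_force: [-2.2, -0.3, 8.2]
gripper_width: 0.0287
```

>>> drive_tool(increments=[0, 0, -0.7, 0, 32, 0, 0, -0.7, 0, 40, 0, 0, -0.7, 0, 46, 0, 0, -0.7, 0, 46, 0, 0, -0.7, 0, 46, 0, 0, -0.7, 0, 46])

```text
time: 13.08
tool_pos: [0.5816, -0.1189, 0.0687]
tcp_rot: [0.998, 0.065, 0.006, -0.002]
contact_force: [0.1, -0.1, 0.3]
gripper_width: 0.0462
```

>>> drive_tool(increments=[0, 0, -20, 0, 46, 0, 0, -60, 0, 46, 0, 0, -100, 0, 46, 0, 0, -120, 0, 46, 0, 0, -120, 0, 46])

```text
time: 13.5
tool_pos: [0.5832, -0.1199, 0.1943]
tcp_rot: [0.998, 0.065, 0.011, -0.001]
contact_force: [0.8, -0.1, 0.2]
gripper_width: 0.0461
```

```bash
python3 - <<'E'
from h import *
from bench import bot,snapshot
o=bot.observe(); print(o['time'],o['tool_pos'],o['contact_force'],o['gripper_width'],tilt(o))
d=snapshot('wrist');d=wcam(o,d);cv2.imwrite('pics/w9.png',d['image']);np.savez('w9.npz',**d)
X=cloud(d); Q,a,b,z=nestmeas(X,7.5)
def st(n,m): print(n,m.sum(),'a',np.percentile(a[m],[1,50,99]),'b',np.percentile(b[m],[1,50,99]),'z',np.median(z[m]))
st('lip',(z>.043)&(z<.05)&(a>.585)&(a<.61))
m=(z>.056)&(z<.068)&(a>.52)&(a<.6);st('block',m)
P=Q[m]; print(cv2.minAreaRect((P[:,:2]*1000).astype(np.float32)))
A=np.c_[P[:,:2],np.ones(len(P))]; print('slope',np.linalg.lstsq(A,P[:,2],rcond=None)[0])
st('towertop',(z>.079)&(z<.088)&(b<-.15)&(a>.47)); st('post',(z>.079)&(z<.09)&(b>-.15)&(b<-.1))
st('lever',(z>.14)&(z<.16))
s=snapshot('side');crop(s,285,115,415,245,5,'pics/s9.png'); np.savez('s9.npz',**s)
E
```

```text
13.5 [ 0.58323372 -0.11994993  0.19431783] [ 0.82224315 -0.06135138  0.16320484] 0.04607845692361449 ('tool z in world', array([ 0.0224,  0.0031, -0.9997]))
lip 259 a [0.58570926 0.59314903 0.59581134] b [-0.21497583 -0.19431937 -0.17232933] z 0.04618454167936936
block 2141 a [0.52116334 0.55695141 0.58942866] b [-0.20813816 -0.19329752 -0.12971062] z 0.06244338106258146
((571.5361328125, -91.90107727050781), (69.77145385742188, 87.07825469970703), 8.09291934967041)
slope [0.01219434 0.00346856 0.05561633]
towertop 578 a [0.49461621 0.50794709 0.52694747] b [-0.2095865  -0.19339993 -0.17813903] z 0.08399745880504611
post 316 a [0.52119736 0.53055954 0.53816693] b [-0.13798079 -0.1295195  -0.12075407] z 0.08524861791908409
lever 272 a [0.47231039 0.47743523 0.48156746] b [-0.20065069 -0.19443433 -0.18743352] z 0.14514720156413047
```

View pics/w9.png

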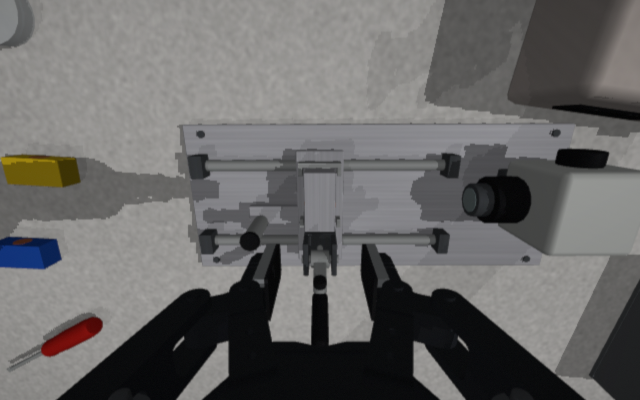

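View pics/s9.png

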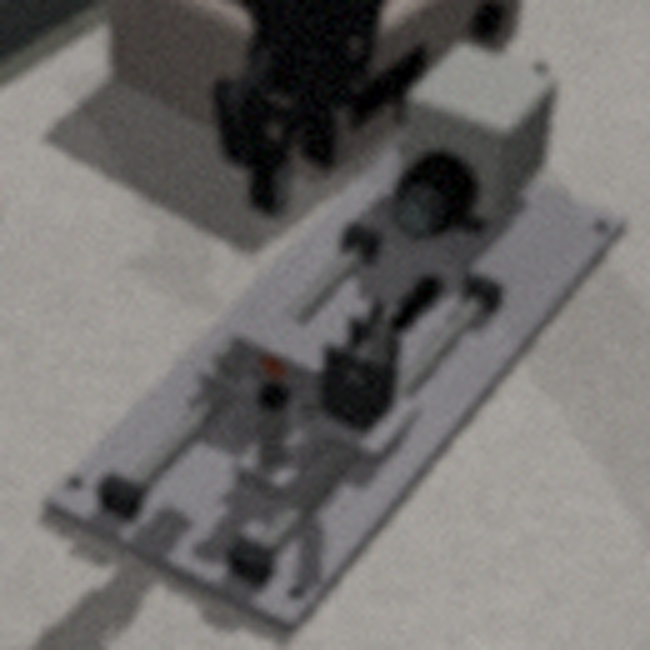

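The block sits in the nest at the right height: top z 62.4 mm, far edge 30 mm past the nest centre, and centred on b. Copper is visible toward +y and the lever is still open. Next I close the fingers and go behind the lever.

```bash
python3 - <<'E'
from h import *
from bench import bot
o=bot.observe();go(o,[.4556,-.1352,.215],7.5);go(o,[.4556,-.1352,.122],7.5);print(tilt(o))
E
```

```text
shift [-125.4   -0.9  -27.3] turn -0.0 psi 7.5 rows 4.0
shift [-126.8   -0.7   65.7] turn -0.0 psi 7.5 rows 4.0
('tool z in world', array([ 0.0144,  0.0045, -0.9999]))
```

>>> drive_tool(increments=[0, 0, -27, 0, 0, -40, 0, -27, 0, 0, -80, 0, -27, 0, 0, -115, -1, -27, 0, 0, -125, -1, -27, 0, 0, -125, -1, -27, 0, 0, -125, -1, -27, 0, 0])

```text
time: 14.18
tool_pos: [0.4559, -0.1351, 0.2141]
tcp_rot: [0.998, 0.065, 0.007, -0.002]
contact_force: [1.1, -0.2, 0.5]
gripper_width: 0.0001
```

```bash
python3 - <<'E'
from h import *
from bench import bot
o=bot.observe();print(o['tool_pos'],o['gripper_width'],tilt(o));go(o,[.4556,-.1352,.122],7.5)
E
```

```text
[ 0.45592269 -0.13508208  0.21407707] 0.00010837953139224492 ('tool z in world', array([ 0.0139,  0.0048, -0.9999]))
shift [-1.7  0.3 92.1] turn -0.0 psi 7.47 rows 3.0
```

>>> drive_tool(increments=[-2, 0, 35, 0, 0, -2, 0, 70, 0, 0, -2, 0, 88, 0, 0, -2, 0, 92, 0, 0, -2, 0, 92, 0, 0])

```text
time: 14.6
tool_pos: [0.4555, -0.1342, 0.1204]
tcp_rot: [0.998, 0.066, 0.006, -0.003]
contact_force: [0.6, 1.0, 0.6]
gripper_width: -0.0002
```

```bash
python3 - <<'E'
from h import *
from bench import bot,snapshot
o=bot.observe();print(o['tool_pos'],o['contact_force'],tilt(o));go(o,[.5340,-.1249,.122],7.5)
s=snapshot('side');crop(s,285,95,415,225,5,'pics/s10.png')
E
```

```text
[ 0.4555189  -0.13420098  0.12043816] [0.59167325 0.95835889 0.56866212] ('tool z in world', array([ 0.0109,  0.0062, -0.9999]))
shift [79.   1.1 -0.6] turn 0.001 psi 7.54 rows 2.0
```

View pics/s10.png

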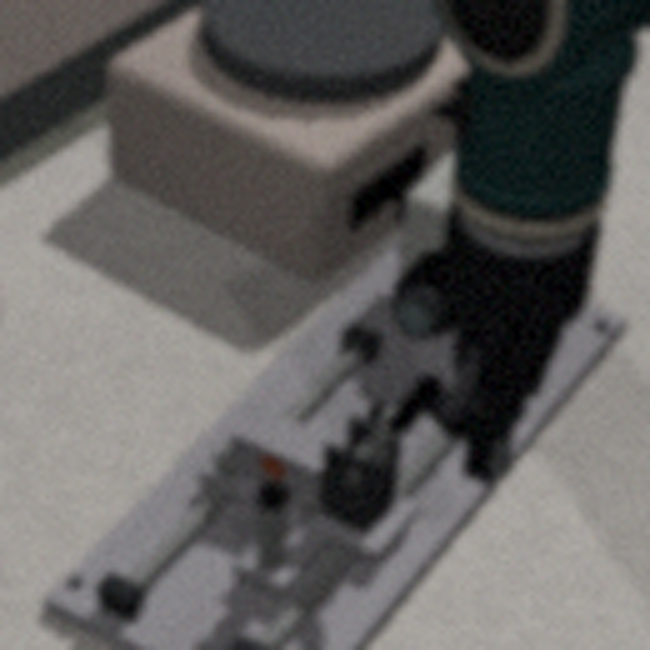

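The closed fingers stand behind the leaning handle, tips at (485,470) in the crop. I'm pushing level toward +x.

>>> drive_tool(increments=[15, 1, 0, 0, 0, 30, 1, 0, 0, 0, 40, 1, 0, 0, 0, 50, 1, 0, 0, 0, 60, 1, 0, 0, 0, 68, 1, 0, 0, 0, 76, 1, 0, 0, 0, 84, 1, 0, 0, 0, 92, 1, 0, 0, 0, 98, 1, 0, 0, 0])

```text
time: 15.48
tool_pos: [0.555, -0.1224, 0.1233]
tcp_rot: [0.998, 0.066, 0.008, -0.002]
contact_force: [-0.2, 0.1, -0.6]
gripper_width: -0.0001
```

```bash
python3 - <<'E'
from h import *
from bench import bot,snapshot
o=bot.observe();print(o['tool_pos'],o['contact_force'],tilt(o));
s=snapshot('side');crop(s,285,95,415,225,5,'pics/s11.png')
E
```

```text
[ 0.55495878 -0.12238733  0.1232858 ] [-0.19498377  0.06877178 -0.60952246] ('tool z in world', array([ 0.0147,  0.0055, -0.9999]))
```

View pics/s11.png

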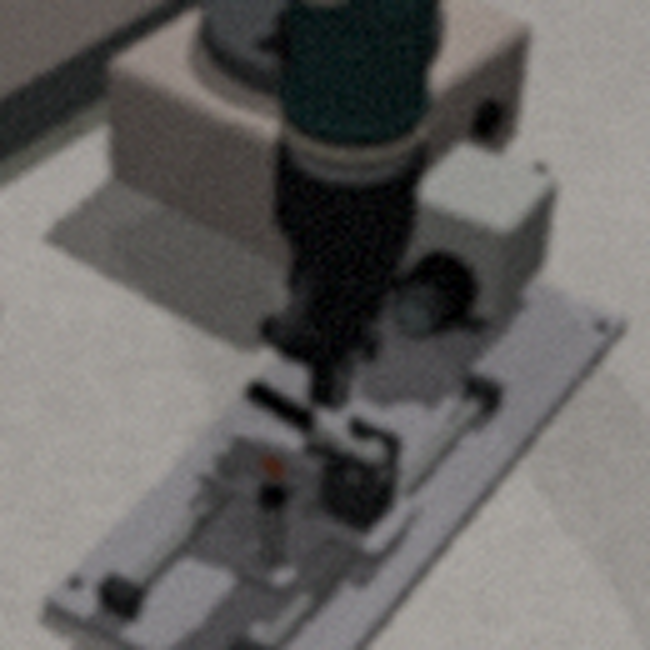

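The lever has swung over and lies nearly level across the block, its handle at (280,405) in the crop. I'm lifting, then moving to the +y side of the post.

>>> drive_tool(increments=[0, 0, -30, 0, 0, 0, 0, -60, 0, 0, 0, 0, -80, 0, 0, -5, -40, -80, 0, 0, -15, -80, -80, 0, 0, -25, -105, -80, 0, 0, -25, -113, -80, 0, 0, -25, -113, -80, 0, 0, -25, -113, -80, 0, 0])

```text
time: 16.28
tool_pos: [0.5155, -0.0145, 0.2036]
tcp_rot: [0.998, 0.066, 0.008, -0.002]
contact_force: [0.4, -0.1, 0.5]
gripper_width: 0.0001
```

```bash
python3 - <<'E'
from h import *
from bench import bot,snapshot
o=bot.observe();print(o['time'],o['tool_pos'],o['contact_force'],tilt(o));go(o,[.5359,-.0101,.077],7.5)
d=snapshot('wrist');d=wcam(o,d);cv2.imwrite('pics/w12.png',d['image']);np.savez('w12.npz',**d)
X=cloud(d); Q,a,b,z=nestmeas(X,7.5)
def st(n,m): print(n,m.sum(),'a',np.percentile(a[m],[1,50,99]),'b',np.percentile(b[m],[1,50,99]),'z',np.median(z[m]))
st('post',(z>.08)&(z<.09)&(b>-.15)&(b<-.1)&(a<.55))
m=(z>.07)&(z<.11)&(abs(b+.1935)<.006)&(a>.54)&(a<.62); st('lever',m)
c=np.polyfit(a[m],z[m],1); print('slope of handle top deg',np.rad2deg(np.arctan(c[0])))
s=snapshot('side');crop(s,285,95,415,225,5,'pics/s12.png')
E
```

```text
16.2833 [ 0.51548401 -0.01446317  0.20357788] [ 0.40846001 -0.0698673   0.51605949] ('tool z in world', array([ 0.0166,  0.005 , -0.9999]))
shift [ 18.6  -1.3 126.9] turn 0.001 psi 7.58 rows 4.0
post 337 a [0.52060085 0.52984284 0.53792197] b [-0.13713897 -0.12834879 -0.11992876] z 0.08543738281603008
lever 849 a [0.5405312  0.56550948 0.58787872] b [-0.198984   -0.19176088 -0.18757484] z 0.08934040858097919
slope of handle top deg 10.977400691338607
```

View pics/w12.png

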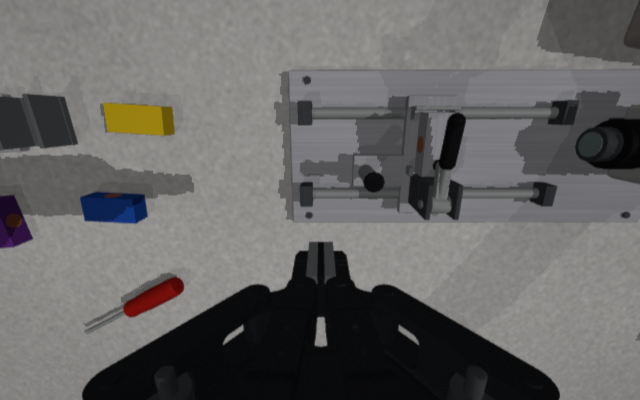

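View pics/s12.png

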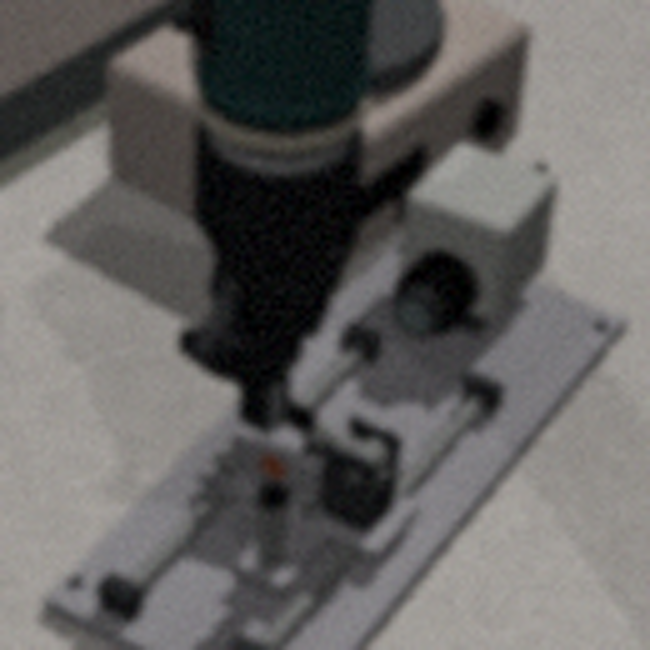

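The handle is 11° above level, and 1.83 rad would put it at about 10°, so it is snapped onto the block. Now descending on the post's +y side.

>>> drive_tool(increments=[19, -4, 20, 0, 0, 19, -4, 55, 0, 0, 19, -4, 90, 0, 0, 19, -4, 115, 0, 0, 19, -4, 125, 0, 0, 19, -4, 125, 0, 0])

```text
time: 16.88
tool_pos: [0.5346, -0.0101, 0.076]
tcp_rot: [0.998, 0.064, 0.006, -0.002]
contact_force: [0.0, -0.1, 0.0]
gripper_width: 0.0
```

```bash
python3 - <<'E'
from h import *
from bench import bot,snapshot
o=bot.observe();print(o['time'],o['tool_pos'],o['contact_force'],tilt(o));go(o,[.5359,-.0101,.077],7.5)
p=np.deg2rad(7.5);print('a,b',o['tool_pos'][:2]@[np.cos(p),np.sin(p)],o['tool_pos'][:2]@[-np.sin(p),np.cos(p)])
# lens nose b
t=np.load('top0.npz');X=cloud(t);Q=X[(X[...,0]>.5)&(X[...,0]<.7)&(X[...,1]<-.2)&(X[...,1]>-.4)];a=Q[:,:2]@[np.cos(p),np.sin(p)];b=Q[:,:2]@[-np.sin(p),np.cos(p)]
m=(Q[:,2]>.045)&(Q[:,2]<.075)&(abs(a-.56)<.025); print('lens b',np.percentile(b[m],[50,90,97,99,100]),m.sum())
d=dict(np.load('w9.npz'));X=cloud(d);Q=X[(X[...,0]>.5)&(X[...,0]<.7)&(X[...,1]<-.2)&(X[...,1]>-.4)];a=Q[:,:2]@[np.cos(p),np.sin(p)];b=Q[:,:2]@[-np.sin(p),np.cos(p)]
m=(Q[:,2]>.045)&(Q[:,2]<.075)&(abs(a-.56)<.025); print('lens b',np.percentile(b[m],[50,90,97,99,100]),m.sum())
E
```

```text
16.8833 [ 0.53456791 -0.01008527  0.07604375] [ 0.00572239 -0.10728836  0.01669668] ('tool z in world', array([ 0.0109,  0.0044, -0.9999]))
shift [ 1.3  0.2 -0.9] turn -0.003 psi 7.31 rows 1.0
a,b 0.528678210743768 -0.07977410519475729
lens b [-0.3662355  -0.345521   -0.34395465 -0.34365643 -0.34341435] 367
lens b [-0.36511939 -0.34462616 -0.343816   -0.3434831  -0.34300336] 2917
```

The lens nose is at b = −0.3436, so home is nest b = −0.2956. The carriage has about 102 mm to go and the fingers about 128 mm. Pushing steadily.

>>> drive_tool(increments=[1, 12, 0, 0, 0, 1, 20, 0, 0, 0, 1, 28, 0, 0, 0, 1, 36, 0, 0, 0, 1, 45, 0, 0, 0, 1, 54, 0, 0, 0, 1, 63, 0, 0, 0, 1, 72, 0, 0, 0, 1, 81, 0, 0, 0, 1, 90, 0, 0, 0, 1, 97, 0, 0, 0, 1, 103, 0, 0, 0])

```text
time: 17.88
tool_pos: [0.5486, -0.1132, 0.0756]
tcp_rot: [0.998, 0.063, 0.005, -0.002]
contact_force: [2.6, 3.3, 1.6]
gripper_width: -0.0003
```

>>> drive_tool(increments=[0, 5, 0, 0, 0, 0, 10, 0, 0, 0, 0, 13, 0, 0, 0, 0, 16, 0, 0, 0, 0, 16, 0, 0, 0])

```text
time: 18.3
tool_pos: [0.5503, -0.13, 0.0754]
tcp_rot: [0.998, 0.063, 0.005, -0.002]
contact_force: [0.0, 0.7, -0.8]
gripper_width: -0.0001
```

```bash
python3 - <<'E'
from h import *
from bench import bot,snapshot
o=bot.observe();print(o['time'],o['tool_pos'],o['contact_force'],tilt(o))
p=np.deg2rad(7.5);print('a,b',o['tool_pos'][:2]@[np.cos(p),np.sin(p)],o['tool_pos'][:2]@[-np.sin(p),np.cos(p)])
s=snapshot('side');crop(s,285,95,415,225,5,'pics/s13.png')
E
```

```text
18.3 [ 0.55033364 -0.12998121  0.07536056] [ 0.01556643  0.67130896 -0.75751022] ('tool z in world', array([ 0.01  ,  0.0037, -0.9999]))
a,b 0.5286595079375417 -0.20070215758992202
```

View pics/s13.png

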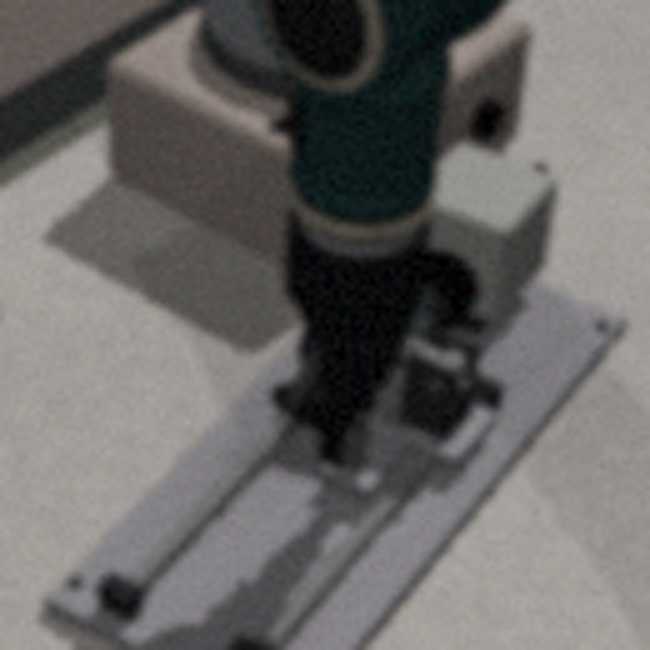

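The carriage is moving and close to home. Creeping on until the force rises.

>>> drive_tool(increments=[0, 2, 0, 0, 0, 0, 4, 0, 0, 0, 0, 6, 0, 0, 0, 0, 8, 0, 0, 0, 0, 8, 0, 0, 0])

```text
time: 18.77
tool_pos: [0.5509, -0.1377, 0.0752]
tcp_rot: [0.998, 0.063, 0.005, -0.002]
contact_force: [0.0, 3.2, 0.8]
gripper_width: 0.0003
```

>>> drive_tool(increments=[0, 2, 0, 0, 0, 0, 3, 0, 0, 0, 0, 4, 0, 0, 0, 0, 4, 0, 0, 0])

```text
time: 19.1
tool_pos: [0.551, -0.1381, 0.0751]
tcp_rot: [0.998, 0.064, 0.004, -0.004]
contact_force: [-2.6, 10.5, 3.8]
gripper_width: 0.0
```

The force climbed to 10 N with almost no motion, so the carriage is at its stop. It's where predicted (finger b ≈ −0.209). Backing off, lifting and checking.

>>> drive_tool(increments=[0, -10, 0, 0, 0, 0, -30, 0, 0, 0, 0, -50, 0, 0, 0, 0, -60, -30, 0, 0, 0, -70, -70, 0, 0, 0, -70, -110, 0, 0, 0, -70, -130, 0, 0, 0, -70, -130, 0, 0, 0, -70, -130, 0, 0])

```text
time: 19.85
tool_pos: [0.5414, -0.0705, 0.2068]
tcp_rot: [0.998, 0.064, 0.005, -0.003]
contact_force: [0.3, -0.4, -0.6]
gripper_width: 0.0002
```

```bash
python3 - <<'E'
from h import *
from bench import bot,snapshot
o=bot.observe();print(o['time'],o['tool_pos'],o['contact_force'])
p=np.deg2rad(7.5)
d=snapshot('wrist');d=wcam(o,d);cv2.imwrite('pics/w14.png',d['image']);np.savez('w14.npz',**d)
X=cloud(d); Q=X[(X[...,0]>.42)&(X[...,0]<.7)&(X[...,1]<0.0)&(X[...,1]>-.4)];a=Q[:,:2]@[np.cos(p),np.sin(p)];b=Q[:,:2]@[-np.sin(p),np.cos(p)];z=Q[:,2]
def st(n,m): print(n,m.sum(),'a',np.percentile(a[m],[1,50,99]),'b',np.percentile(b[m],[1,50,99]),'z',np.median(z[m]))
st('post',(z>.08)&(z<.09)&(b>-.26)&(b<-.2)&(a>.515)&(a<.545))
st('lip',(z>.043)&(z<.05)&(a>.588)&(a<.61)&(b>-.33))
st('lens',(z>.045)&(z<.075)&(abs(a-.56)<.025)&(b<-.335))
st('block',(z>.058)&(z<.066)&(a>.52)&(a<.6)&(b>-.33)&(b<-.27))
m=(z>.07)&(z<.11)&(abs(b+.295)<.006)&(a>.54)&(a<.585); st('lever',m)
c=np.polyfit(a[m],z[m],1); print('handle deg',np.rad2deg(np.arctan(c[0])))
s=snapshot('side');crop(s,285,95,415,225,5,'pics/s14.png')
t=snapshot('top');cv2.imwrite('pics/t14.png',t['image'])
E
```

```text
19.85 [ 0.54144085 -0.07049535  0.20680401] [ 0.2559767  -0.4155832  -0.64651848]
post 325 a [0.5212692  0.53029023 0.53830969] b [-0.2396427  -0.23056677 -0.22236206] z 0.08532496252615027
lip 237 a [0.58867521 0.59356769 0.59554555] b [-0.3173891  -0.29463229 -0.27468657] z 0.046162888085728326
lens 3289 a [0.53662913 0.56319425 0.58396486] b [-0.38987129 -0.36328232 -0.34326661] z 0.06679824427476372
block 1454 a [0.52288257 0.5645253  0.58969913] b [-0.30660085 -0.28927803 -0.28054017] z 0.062417395905521283
lever 903 a [0.54055268 0.56429539 0.58432629] b [-0.30064945 -0.29260022 -0.28910022] z 0.08825751856849443
handle deg 12.944172574781032
```

View pics/w14.png

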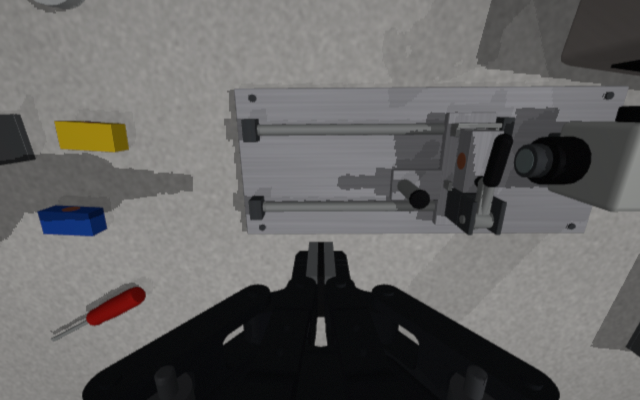

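View pics/s14.png

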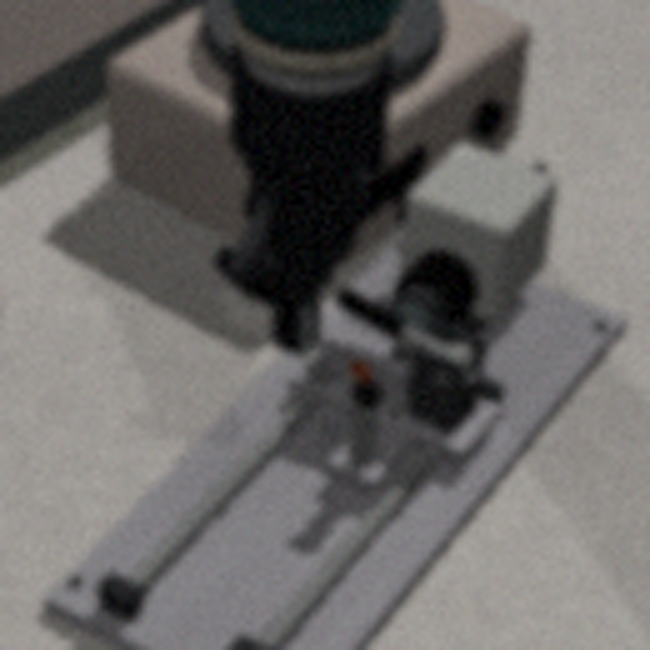

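View pics/t14.png

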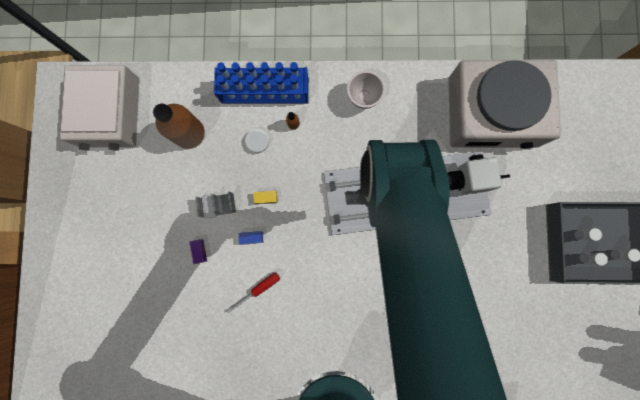

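```bash
python3 - <<'E'
from h import *
p=np.deg2rad(7.5)
for f,nb in(('w12.npz',-.1935),('w14.npz',-.2957)):
    X=cloud(dict(np.load(f)));Q=X[(X[...,0]>.42)&(X[...,0]<.7)&(X[...,1]<0.0)&(X[...,1]>-.4)];a=Q[:,:2]@[np.cos(p),np.sin(p)]-.5594;b=Q[:,:2]@[-np.sin(p),np.cos(p)]-nb;z=Q[:,2]
    m=(z>.075)&(z<.11)&(abs(b)<.012)&(a<.04)
    r=[]
    for lo in np.arange(-.02,.032,.005):
        k=m&(a>=lo)&(a<lo+.005); r.append((lo+.0025,np.percentile(z[k],90) if k.sum()>3 else np.nan))
    r=np.array(r); print((r*1000).round(1).tolist()); g=~np.isnan(r[:,1])&(r[:,0]<.02); print(np.rad2deg(np.arctan(np.polyfit(r[g,0],r[g,1],1)[0])))
E
```

```text
[[-17.5, 85.8], [-12.5, 87.7], [-7.5, 88.1], [-2.5, 89.5], [2.5, 90.2], [7.5, 91.3], [12.5, 92.2], [17.5, 93.1], [22.5, 93.9], [27.5, 92.8], [32.5, nan]]
11.25303440506774
[[-17.5, 85.6], [-12.5, 87.3], [-7.5, 88.5], [-2.5, 89.4], [2.5, 90.4], [7.5, 91.0], [12.5, 92.1], [17.5, 93.1], [22.5, 93.6], [27.5, 92.9], [32.5, nan]]
11.45794180008483
```

The handle profile is unchanged by the slide (11.3° then 11.5°). Everything checks out and the arm is clear at z 0.207, so I'm handing in.

```bash
python3 -c "
from bench import bot
print(bot.hand_in())"
```

```text
the job is handed in; nothing more can be done
None
```

I moved the thick aluminium block from the rack to the nest, snapped the clamp closed on it and slid the carriage home. The job is handed in; no verdict was reported. It took about 20 s of the 72 s allowed.

**How it went:** I took the block out by its ends, set it on the clear bench and regrasped it by its long sides. I then seated it in the nest, let go, pushed the lever over its high point and pushed the carriage by its post.

**Last checks:**
- **Block:** its top is at 62.4 mm (62 mm expected), and it was within about 1 mm of the nest centre when released. After the slide its height and far edge are unchanged.
- **Lever:** the handle is about 11° above level, both before and after the slide. That corresponds to about 1.8 rad, so it is snapped closed on the block.
- **Carriage:** the push met its stop at about 10 N, and the nest is about 48 mm from the lens nose, which is the home position.
- **Other things on the bench:** the bystanders and look-alike blocks look unmoved in the last top view. I did not measure the spare block again after the start, but it was still in its lane once the specimen was out.
- **Robot:** it was touching nothing at hand-in.

**Disagreements:**
- A first handle-angle reading after the slide gave 12.9°, because it was taken over a narrower window. Measuring both views the same way gave 11.3° and 11.5°.
- Just after release, a plane fit of the nest area showed a slope of about 0.01 rad. The fit also took in points off the block while the wrist was still settling, and that is below the 0.06 rad limit.

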